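# Refit the dust extractor's filter

### The arm

A 6-joint arm with a two-finger parallel gripper is mounted at the origin on the work surface. World frame = base frame: x ahead of the robot, y to its left, z up, the work surface at z = 0. Lengths are in mm, angles in rad, forces in N, time in s.
With the tool pointing down it reaches from about 400 to 925 mm from the base axis. Payload 12.5 kg.
Tool frame: the origin (TCP) lies at the very end of the fingers, on their centre line; the grasp point (between the pads) lies 19 mm behind it; z points along the fingers, y is the direction in which the jaws open and shut (so a half turn about z gives the same grasp; the last joint's range is limited). The gripper opens to 95 mm and grips with 3 to 60 N. Pads are 20 mm wide; open, the fingers measure 119 mm over their backs; the gripper's body (75 mm by 180 mm) begins 59 mm behind the grasp point.
Start: joints at [1.222, 0.491, 1.559, -0, 1.092, -0.106], TCP at [150.246, 606.693, 186.161] pointing down, gripper open.
Joint ranges: [-3.1, 3.1], [-0.84, 2.19], [0.05, 2.79], [-1.13, 4.28], [0.06, 2.93], [-2.69, 2.69]. Speed limits (rad/s): [2.22, 2.22, 2.79, 3.14, 3.14, 3.14].

### API

Orientations are given as [roll, pitch, yaw] about the fixed x, y, z axes, in that order (R = Rz(yaw) Ry(pitch) Rx(roll)).
In Python, from cell import env gives the robot as it stands. The module is installed in compiled form; this text tells all that it offers.
- The arm moves only by the tool arm_command, never from a script. Its argument "deltas" is a list that holds one entry, the list of rows, each a list of 5 numbers: the closure, from 0 (fully open) to 1 (shut), then the shift along the world's x, y, z as a fraction of full scale, then the turn about the world's z as a fraction of full scale. In form: [[[grip, dx, dy, dz, twist], ...]]. A call has 1 to 12 rows; each row shifts and turns the pose as measured when the row begins; what a row does not reach is not made up. Full scale, the value 1, is 100 mm for a shift and pi/4 rad for a turn. A row lasts 1/12 s, in which the tool goes at most 41.7 mm and 7.16 degrees, less where a joint would pass 70% of its speed; a pose out of reach is approached as far as the arm can. A call with a number of a shift or a turn outside -1 to 1 is refused whole. A call with a gripper value outside its range is refused whole. The fingers move at their own pace and stop on an object; the grip force is fixed at half the most. Time passes only in rows, so rows that do not move let the fingers close. It gives the time, the measured TCP pose, the force and the opening at its end, in the units of the state.
- env.state(): the state, without advancing time (a new reading comes with each control period).
- env.read_camera(name): name is "side" or "top"; returns a dict with "frame" (384x512x3 uint8, red, green, blue), "fx", "fy", "cx", "cy" (pixels), "R" (3x3) and "t" (3): a world point X has camera coordinates R X + t. Camera axes: x right, y down, z forward; pixel columns grow to the right and rows downward; lengths in mm; the calibration is good to about 2 mm. A picture is of the moment at which its call begins. There is no depth.
- env.job_done(): hands the job in, once; it reports no verdict.
The state is a dict: "t": time; "joints": joint angles; "qvel": joint speeds; "tau": joint torques, N m; "eef_pos": TCP position; "tcp_rot": TCP orientation; "ft_force": force on the tool from outside, world axes, zero at the start; "moment": the same for the moment, N m; "opening": opening from 0.0 (shut) to 1.0 (fully open).
Only numpy, scipy, OpenCV 4.12 (cv2) and the standard library are available. Lean on these libraries where they do the work, as an engineer would, in place of code of your own. Each camera call takes 0.05 s, during which the arm holds its last target.

### The job

Put the filter back into the dust extractor: hook its two yellow tongues in under the lip with the far edge still raised, then swing that edge down until the filter lies flat, fully down in its bay. Then slide the bolt fully home over it, and leave the other things on the table where they are.

Things in the scene. Friction and masses are not known exactly. Their poses are not given: they have to be found in the camera images.
- extractor: Green dust-extractor box, fixed on the table, 234 (x) x 190 (y) x 75 mm high. Origin: centre of its underside, z up. The filter bay is open at the top: x from -91 to +67 mm, y from -79 to +79 mm in this frame, its floor 55 mm and its rim 75 mm above the table. A lip with two slots under it runs along the bay's -x side (towards the robot); a sliding bolt sits on the +x deck.
- bay (a point): On the bay floor, where the middle of the filter's underside belongs (12 mm to -x of the box's middle, 55 mm above the table); axes as the box. There the filter has 4 mm of play on each side in x and y.
- lip (a point): Middle of the lip's inner lower edge, at the bay's -x side, 14 mm above the bay floor; axes as the box. The lip is 6 mm thick. The two slots beneath it open into the bay and go 20 mm in to -x, from the bay floor up to the lip: the wide one from y = +19 to +65 mm, the narrow one from y = -60 to -30 mm.
- filter_center (a point): Loose filter cassette (blue frame, white pleats, 0.35 kg): 150 x 150 x 18 mm plus a handle above; starts flat on the table. Point: its middle, 27 mm above its underside; z = its upper side. On its -x edge two yellow tongues, level with the underside and 5 mm thick, stick out 16 mm: a wide one (36 mm, centred at y = +42 mm) and a narrow one (20 mm, at y = -45 mm).
- filter_handle (a point): Centre of the filter's orange handle bar, 45 mm above the filter's underside, over its middle; axes as the filter. The bar runs along y: 70 mm long, 12 mm wide (x), 12 mm high, on two 10 mm posts at y = +-30 mm; 21 mm of free height below it.
- filter_tongues (a point): On the filter: midway between the two tongues, level with their tips (91 mm to -x of the filter's middle), 2.5 mm above its underside; axes as the filter.
- bolt (a joint): Steel sliding bolt on the box, in m: near 0 = drawn back (tip 6 mm clear of the bay), 0.026 = fully home, its tip 20 mm in over the bay. It slides towards the box's -x, needs about 2 N and stays where it is left. Its plate is 34 mm wide, 6 mm thick, and passes 3 mm above a seated filter.
- bolt_knob (a point): On the axis of the bolt's red upright knob (16 mm across, 34 mm tall, from 82 to 116 mm above the table), 102 mm above the table; axes as the box. It moves with the bolt.
- jar_red: Bystander, to be left alone: closed red paint jar, 48 mm across, 60 mm tall; origin at its underside.
- jar_ochre: Bystander, to be left alone: closed yellow paint jar, 48 mm across, 60 mm tall; origin at its underside.
- thinner: Bystander, to be left alone: closed amber bottle, 64 mm across, 160 mm tall; origin at its underside.
- mug: Bystander, to be left alone: blue mug, 76 mm across plus its handle, 90 mm tall; origin at its underside.
- brush: Bystander, to be left alone: paint brush lying down, 190 mm long; origin at its underside, half-way along.
- bowl: Bystander, to be left alone: white bowl, 120 mm across, 50 mm tall; origin at its underside.
- arch: Bystander, to be left alone: small plaster arch of a model building, 34 x 100 mm, 88 mm tall; origin at its underside.
Things that resemble listed ones, but are neither listed nor needed, are in the scene too. Leave any green look-alike of the part that bears filter_center alone.

How it is judged:
By the outcome, as a careful person would: the job done as asked, in the order asked, and still so for the second after the job is handed in, with the robot touching nothing.
It also fails if it takes over 56 s, if anything falls off the work surface, if the arm or the gripper's body presses on something with over 40 N, if the wrist force passes 120 N, or if a joint passes its speed limit or range.

## Working session

There is one attempt and no reset: what is moved stays moved. The work goes in short steps, Python scripts to look and compute and a tool call to move; the robot and the scene stay as the last step left them, time stands still between calls to the robot, and variables do not carry over. Pictures are saved under pics/ and viewed, and the job is handed in when it is done.

Besides the shell and the picture viewer there is one more tool, called after "Emit:" in YAML: its name, and indented under it one key for each argument. arm_command: Moves the arm, as the interface text tells. Its arguments: {"type":"object","properties":{"deltas":{"type":"array","items":{"type":"array","items":{"type":"array","items":{"type":"number","minimum":-1,"maximum":1}}}}},"required":["deltas"]}

```bash
mkdir -p pics; cat > h.py <<'E'
import numpy as np, cv2
from cell import env
def cam(n):
    return env.read_camera(n)
def save(c,fn): cv2.imwrite(fn,cv2.cvtColor(c['frame'],cv2.COLOR_RGB2BGR))
def ray(c,u,v):
    R=np.array(c['R']);t=np.array(c['t']);o=-R.T@t
    d=R.T@np.array([(u-c['cx'])/c['fx'],(v-c['cy'])/c['fy'],1]);return o,d
def onz(c,u,v,z):
    o,d=ray(c,u,v);return o+d*(z-o[2])/d[2]
def proj(c,X):
    p=np.array(c['R'])@np.array(X,float)+np.array(c['t']);return c['fx']*p[0]/p[2]+c['cx'],c['fy']*p[1]/p[2]+c['cy']
E
python3 - <<'E'
from h import *
for n in('top','side'):
    c=cam(n);save(c,f'pics/{n}0.png');R=np.array(c['R']);print(n,-R.T@np.array(c['t']),R.round(3).tolist(),c['fx'])
s=env.state();print({k:np.round(v,3).tolist() for k,v in s.items()})
E
```

```text
top [ 323.33069382    4.62984164 1764.99471864] [[-0.005, -1.0, -0.012], [-0.993, 0.006, -0.121], [0.121, 0.011, -0.993]] 486.2556076431194
side [-112.34884364 -625.00114911 1015.43801425] [[0.719, -0.695, 0.015], [-0.491, -0.522, -0.698], [0.493, 0.494, -0.716]] 402.65404680727744
{'t': 0.1, 'joints': [1.222, 0.491, 1.559, -0.0, 1.092, -0.106], 'qvel': [0.001, -0.0, -0.001, 0.002, -0.002, 0.002], 'tau': [0.003, -61.362, -25.861, 0.069, 0.047, -0.0], 'eef_pos': [150.144, 606.436, 185.633], 'tcp_rot': [-3.141, -0.0, 2.899], 'ft_force': [0.924, 0.45, 0.176], 'moment': [0.005, 0.012, -0.019], 'opening': 1.002}
```

View pics/top0.png

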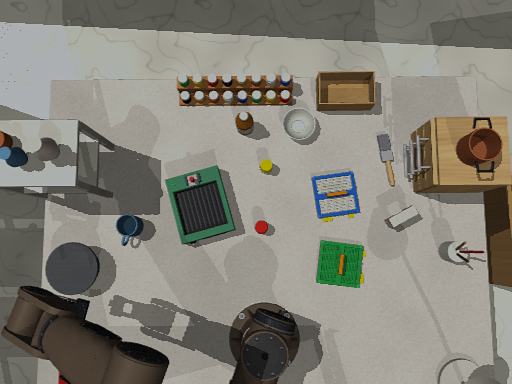

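View pics/side0.png

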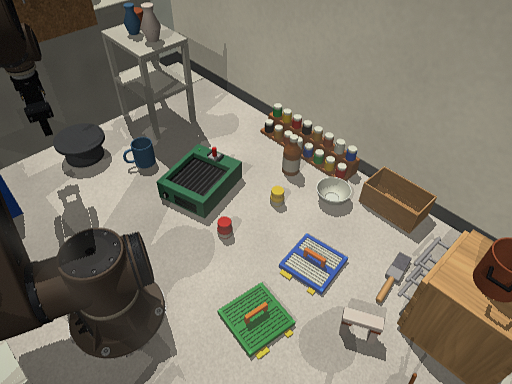

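```bash
python3 - <<'E'
from h import *
a=cv2.imread('pics/top0.png');b=cv2.imread('pics/side0.png')
f=lambda im,x,y,w,h,k:cv2.resize(im[y:y+h,x:x+w],None,fx=k,fy=k,interpolation=cv2.INTER_CUBIC)
t=np.hstack([f(a,155,155,95,95,4.2),f(a,295,155,80,95,4.2)[:399]])
cv2.imwrite('pics/c1.png',t[:600,:800])
t=np.hstack([f(b,150,140,100,80,4),f(b,270,225,95,80,4)])
cv2.imwrite('pics/c2.png',t[:600,:800])
E
```

```text
(no output)
```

View pics/c1.png

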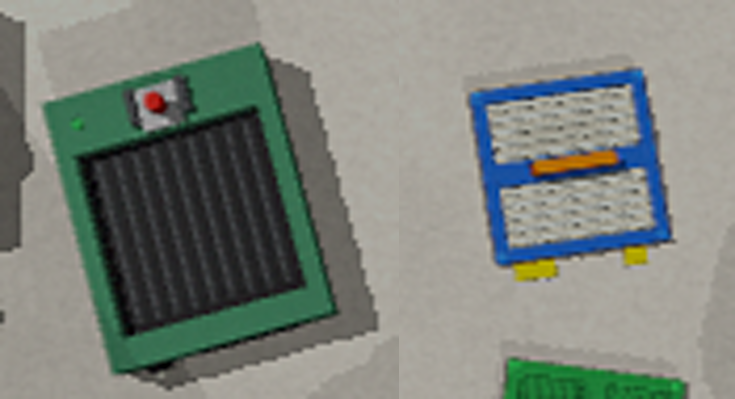

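View pics/c2.png

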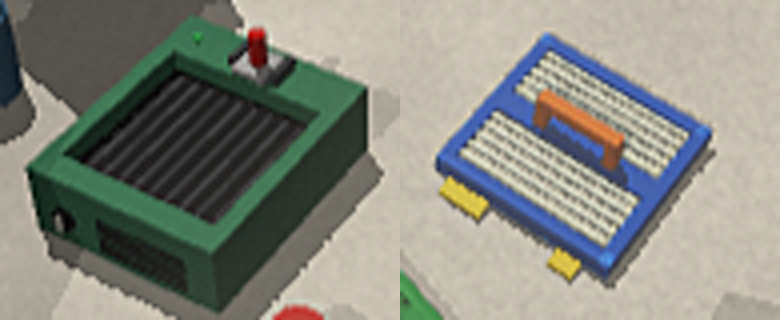

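```bash
python3 - <<'E'
from h import *
K=6
def rect(c,mask,z,off):
    m=cv2.morphologyEx(mask,cv2.MORPH_CLOSE,np.ones((5,5)))
    cs,_=cv2.findContours(cv2.resize(mask,None,fx=1,fy=1),cv2.RETR_EXTERNAL,cv2.CHAIN_APPROX_NONE)
    return cs
for n in('top','side'):
    c=cam(n); f=c['frame']
    hsv=cv2.cvtColor(cv2.resize(f,None,fx=K,fy=K,interpolation=cv2.INTER_CUBIC),cv2.COLOR_RGB2HSV)
    def fit(lo,hi,z,box,close=5,name=''):
        m=cv2.inRange(hsv,lo,hi); mm=np.zeros_like(m);x0,y0,x1,y1=[q*K for q in box];mm[y0:y1,x0:x1]=m[y0:y1,x0:x1]
        cs,_=cv2.findContours(mm,cv2.RETR_EXTERNAL,cv2.CHAIN_APPROX_NONE);k=max(cs,key=cv2.contourArea)
        h=cv2.convexHull(k)[:,0]
        P=np.array([onz(c,(u+.5)/K-.5,(v+.5)/K-.5,z)[:2] for u,v in h],np.float32)
        r=cv2.minAreaRect(P);print(n,name,np.round(r[0],1),np.round(r[1],1),round(r[2],2))
        return mm
    if n=='top':
        a=fit((105,120,60),(125,255,255),18,(295,155,375,250),name='filter')
        for v in(80,90,100): a=fit((65,80,v),(90,255,255),75,(155,155,250,250),name='box%d'%v)
        # bay interior rim: dark
        a=fit((0,0,0),(180,255,75),75,(170,180,230,240),name='bay')
        o=fit((5,180,150),(18,255,255),51,(310,180,360,205),name='handle')
        o=fit((22,150,120),(34,255,255),3.5,(315,210,345,230),name='tongW')
        o=fit((22,150,120),(34,255,255),3.5,(345,210,365,225),name='tongN')
        o=fit((0,150,100),(6,255,255),116,(180,165,210,195),name='knob')
    else:
        o=fit((5,180,120),(18,255,255),45,(300,240,330,275),name='handle')
        cs=0
E
```

```text
top filter [ 506.  -262.3] [151.1 151.1] 7.87
top box80 [469.3 221.2] [233.8 189.5] 15.38
top box90 [469.1 221.7] [233.7 188.3] 15.46
top box100 [469.  221.9] [233.8 187.9] 15.38
top bay [466.1 221.3] [176.3 158.9] 15.49
top handle [ 506.4 -261.4] [10.6 69.1] 8.54
top tongW [ 418.4 -232.6] [15.  36.7] 6.97
top tongN [ 430.3 -319.1] [14.4 19.3] 5.38
top knob [552.8 244.6] [13.9 13.7] 45.37
side handle [ 514.7 -292.6] [4.8 4.8] 38.87
```

Emit:
arm_command:
  deltas:
    - [[0,0.26,-0.3,0.04,0.04],[0,0.26,-0.3,0.04,0.04],[0,0.26,-0.3,0.04,0.04],[0,0.26,-0.3,0.04,0.04],[0,0.26,-0.3,0.04,0.04],[0,0.26,-0.3,0.04,0.04],[0,0.26,-0.3,0,0.04],[0,0.26,-0.3,0,0.04],[0,0.26,-0.3,0,0.04],[0,0.26,-0.3,0,0.04],[0,0.26,-0.3,0,0.04],[0,0.26,-0.3,0,0.04]]

```text
t: 1.2
eef_pos: [466.9, 232.8, 209.3]
tcp_rot: [-3.14, 0.0, -2.979]
ft_force: [1.1, 0.7, 0.3]
opening: 0.999
```

Emit:
arm_command:
  deltas:
    - [[0,0.1,-0.4,0,0],[0,0.1,-0.4,0,0],[0,0.1,-0.4,0,0],[0,0.1,-0.4,0,0],[0,0.1,-0.4,0,0],[0,0,-0.41,0,0],[0,0,-0.41,0,0],[0,0,-0.41,0,0],[0,0,-0.41,0,0],[0,0,-0.41,0,0],[0,0,-0.4,0,0],[0,-0.05,-0.4,0,0]]

```text
t: 2.2
eef_pos: [512.9, -260.4, 208.5]
tcp_rot: [-3.141, 0.002, -2.977]
ft_force: [-0.1, 0.8, -0.6]
opening: 0.995
```

Emit:
arm_command:
  deltas:
    - [[0,-0.07,-0.02,-0.3,-0.03],[0,0,0,-0.4,0],[0,0,0,-0.4,0],[0,0,0,0,0]]

```text
t: 2.53
eef_pos: [504.5, -272.7, 96.5]
tcp_rot: [-3.135, 0.007, -3.011]
ft_force: [-0.1, 0.8, -1.2]
opening: 0.999
```

```bash
python3 - <<'E'
from h import *
s=env.state();print(s['eef_pos'],s['tcp_rot'])
f=lambda im,x,y,w,h,k:cv2.resize(im[y:y+h,x:x+w],None,fx=k,fy=k,interpolation=cv2.INTER_CUBIC)
L=[]
for n,b in(('side',(255,190,110,110)),('top',(285,140,110,110))):
    c=cam(n);im=cv2.cvtColor(c['frame'],cv2.COLOR_RGB2BGR)
    t=f(im,*b,3.6)
    u=proj(c,s['eef_pos']);print(n,u);cv2.circle(t,(int((u[0]+.5-b[0])*3.6),int((u[1]+.5-b[1])*3.6)),3,(255,0,255),-1)
    L.append(t)
cv2.imwrite('pics/c3.png',np.hstack(L))
E
```

```text
[ 504.4803814  -272.66424814   96.49404068] [-3.13478207  0.00662172 -3.01087229]
side (np.float64(318.8445930007125), np.float64(246.6164211242968))
top (np.float64(341.66679345194393), np.float64(192.25986279380777))
```

View pics/c3.png

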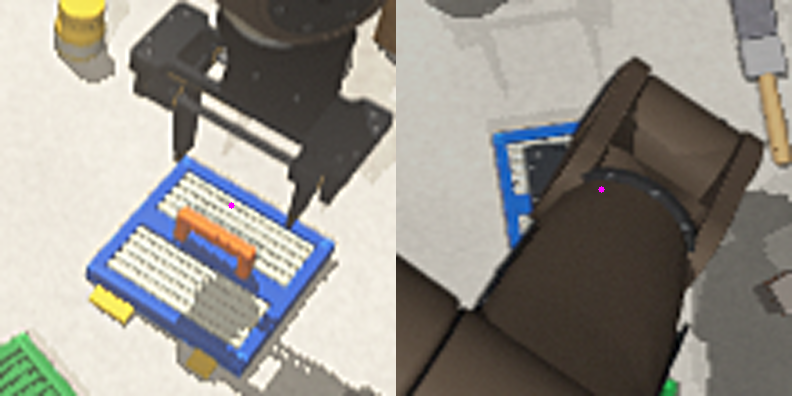

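Emit:
arm_command:
  deltas:
    - [[0,0.015,0.1,0,0],[0,0,0,0,0],[0,0,0,0,0]]

```text
t: 2.88
eef_pos: [511.5, -263.5, 108.5]
tcp_rot: [-3.125, 0.018, -3.008]
ft_force: [-0.1, 0.4, -0.4]
opening: 1.003
```

```bash
cat > snap.py <<'E'
from h import *
import sys
def snap(fn,bs,pts=()):
    s=env.state();print(np.round(s['eef_pos'],1),np.round(s['tcp_rot'],3),np.round(s['ft_force'],1),s['opening'])
    L=[]
    for n,b in bs:
        c=cam(n);im=cv2.cvtColor(c['frame'],cv2.COLOR_RGB2BGR);k=390/max(b[2:])
        t=cv2.resize(im[b[1]:b[1]+b[3],b[0]:b[0]+b[2]],None,fx=k,fy=k,interpolation=cv2.INTER_CUBIC)
        for X in [s['eef_pos'],*pts]:
            u=proj(c,X);cv2.circle(t,(int((u[0]+.5-b[0])*k),int((u[1]+.5-b[1])*k)),2,(255,0,255),-1)
        L.append(t)
    h=max(t.shape[0] for t in L);L=[cv2.copyMakeBorder(t,0,h-t.shape[0],0,0,0) for t in L]
    cv2.imwrite(fn,np.hstack(L))
E
python3 - <<'E'
from snap import *
p=env.state()['eef_pos'];j=np.array([-np.sin(.138),np.cos(.138),0])
snap('pics/c4.png',[('side',(255,190,110,110))],[p+47.5*j,p-47.5*j])
E
```

```text
[ 511.5 -263.5  108.5] [-3.125  0.018 -3.008] [-0.1  0.4 -0.4] 1.0027219954372817
```

View pics/c4.png

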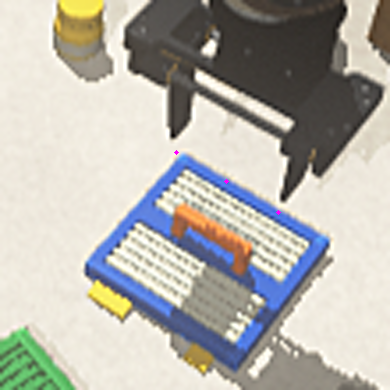

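```bash
python3 - <<'E'
from snap import *
p=np.array([506,-261.5,51]);j=np.array([-np.sin(.138),np.cos(.138),0]);i=np.array([j[1],-j[0],0])
c=np.array([506,-262,18.])
b=np.array([469.2,221.4,75]);q=np.radians(15.4);bi=np.array([np.cos(q),np.sin(q),0]);bj=np.array([-np.sin(q),np.cos(q),0])
snap('pics/c5.png',[('side',(265,210,95,95)),('side',(150,135,95,95))],[p+35*j,p-35*j]+[c+75*(a*i+d*j) for a in(1,-1) for d in(1,-1)]+[b+117*a*bi+95*d*bj for a in(1,-1) for d in(1,-1)]+[b+86.8*bi+[0,0,41]])
E
```

```text
[ 511.7 -263.4  108.7] [-3.125  0.018 -3.008] [0.7 0.5 0.2] 0.9987329039386335
```

View pics/c5.png

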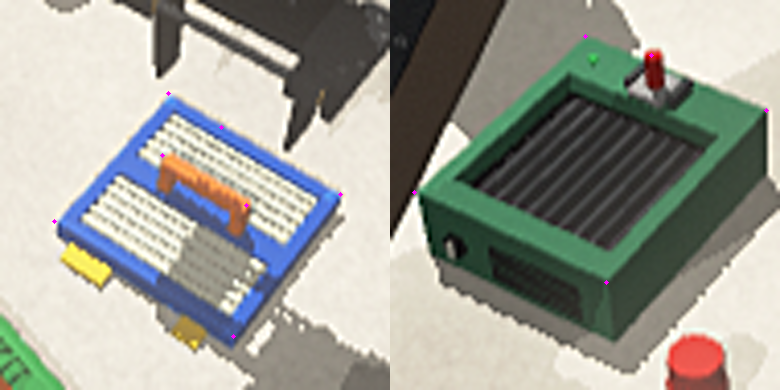

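Emit:
arm_command:
  deltas:
    - [[0,-0.05,0.02,-0.15,0],[0,0,0,-0.15,0],[0,0,0,-0.1,0],[0,0,0,-0.05,0],[0,0,0,0,0]]

```text
t: 3.45
eef_pos: [507.3, -262.2, 64.1]
tcp_rot: [-3.122, 0.021, -3.008]
ft_force: [0.1, -0.6, -0.0]
opening: 1.0
```

Emit:
arm_command:
  deltas:
    - [[0,-0.01,0,-0.15,0],[0,0,0,-0.15,0],[0,0,0,-0.07,0],[0,0,0,-0.02,0],[0,0,0,0,0]]

```text
t: 3.87
eef_pos: [507.8, -263.2, 26.1]
tcp_rot: [-3.12, 0.024, -3.008]
ft_force: [0.1, 0.5, 0.0]
opening: 1.001
```

```bash
python3 - <<'E'
from snap import *
snap('pics/c6.png',[('side',(265,200,95,95))])
E
```

```text
[ 507.8 -263.2   26.1] [-3.12   0.024 -3.008] [0.1 0.5 0. ] 1.0008855451429697
```

View pics/c6.png

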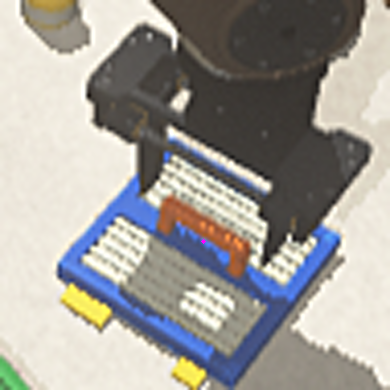

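Emit:
arm_command:
  deltas:
    - [[0,-0.01,0.01,-0.05,0],[0,0,0,0,0],[0.2,0,0,0,0],[0.2,0,0,0,0]]

```text
t: 4.25
eef_pos: [507.7, -262.7, 22.9]
tcp_rot: [-3.117, 0.026, -3.008]
ft_force: [0.6, -0.1, -0.4]
opening: 0.907
```

```bash
python3 - <<'E'
from snap import *
snap('pics/c7.png',[('side',(265,200,95,95)),('top',(285,140,110,110))])
E
```

```text
[ 507.7 -262.7   22.9] [-3.117  0.026 -3.008] [ 0.6 -0.1 -0.4] 0.9069856965925079
```

View pics/c7.png

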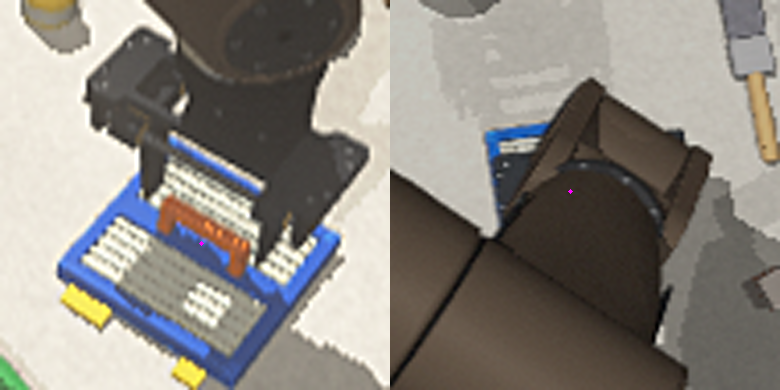

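Emit:
arm_command:
  deltas:
    - [[0.25,0,0,0,0],[0.3,0,0,0,0],[0.4,0,0,0,0],[0.6,0,0,0,0],[1,0,0,0,0],[1,0,0,0,0]]

```text
t: 4.85
eef_pos: [507.2, -261.9, 22.9]
tcp_rot: [-3.119, 0.025, -3.008]
ft_force: [0.2, 2.0, -1.2]
opening: 0.477
```

```bash
python3 - <<'E'
from snap import *
snap('pics/c8.png',[('side',(265,200,95,95)),('top',(285,140,110,110))])
E
```

```text
[ 507.2 -261.9   22.9] [-3.119  0.025 -3.008] [ 0.2  2.  -1.2] 0.47704685074803216
```

View pics/c8.png

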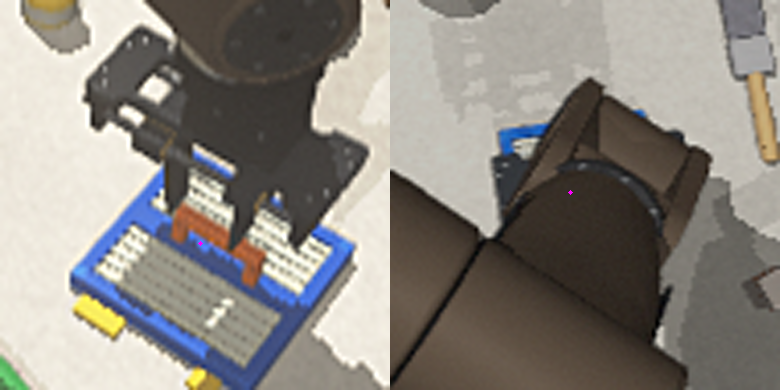

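```bash
python3 - <<'E'
from snap import *
snap('pics/c9.png',[('side',(290,235,45,45))])
a=cv2.imread('pics/c9.png');cv2.imwrite('pics/c9.png',cv2.resize(a,None,fx=1.5,fy=1.5))
E
```

```text
[ 507.3 -262.    22.9] [-3.119  0.025 -3.008] [-0.3  0.4 -1.3] 0.39279267689662895
```

View pics/c9.png

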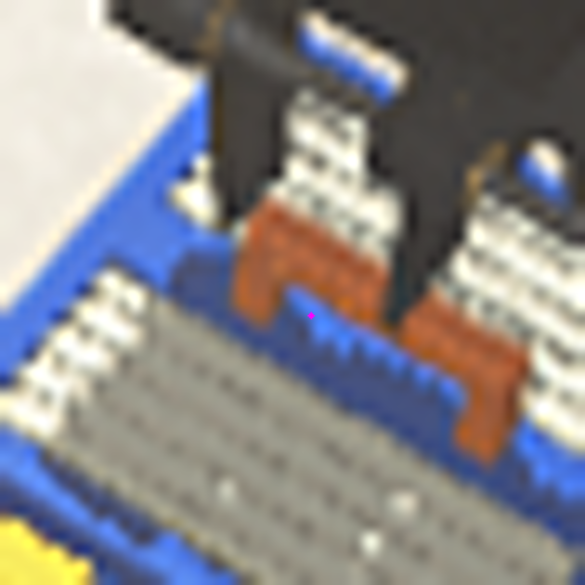

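Emit:
arm_command:
  deltas:
    - [[0.2,0,0,0,0],[0,0,0,0,0],[0,0,0,0,0],[0,0,0,0,0],[0,0,0,0,0]]

```text
t: 5.42
eef_pos: [508.0, -262.9, 23.4]
tcp_rot: [-3.117, 0.027, -3.008]
ft_force: [-0.3, -0.2, -0.1]
opening: 0.642
```

```bash
python3 - <<'E'
from snap import *
snap('pics/c10.png',[('side',(275,210,75,75))])
a=cv2.imread('pics/c10.png');cv2.imwrite('pics/c10.png',cv2.resize(a,None,fx=1.5,fy=1.5))
E
```

```text
[ 508.  -262.9   23.4] [-3.117  0.027 -3.008] [-0.3 -0.2 -0.1] 0.6424676548020812
```

View pics/c10.png

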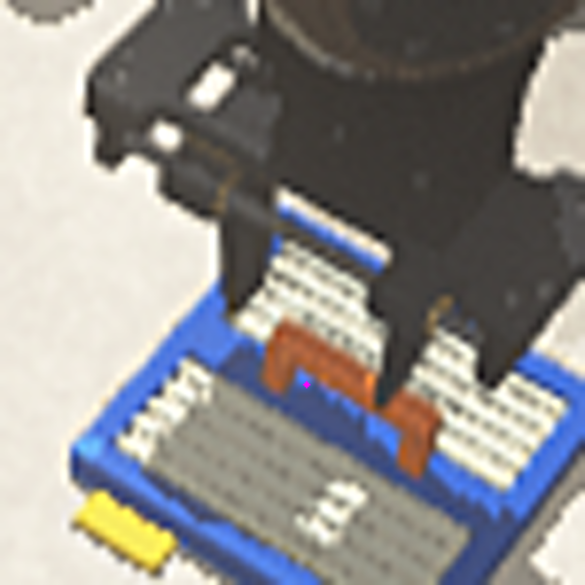

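Emit:
arm_command:
  deltas:
    - [[0,0,0,0.1,0],[0,0,0,0.3,0],[0.5,0,0,0.3,0],[1,0,0,0.3,0],[1,0,0,0.1,0],[1,0,0,0,0],[1,0,0,0,0],[1,0,0,0,0]]

```text
t: 6.13
eef_pos: [506.8, -262.3, 141.3]
tcp_rot: [-3.117, 0.026, -3.008]
ft_force: [0.2, -0.0, -0.4]
opening: 0.522
```

```bash
python3 - <<'E'
from snap import *
snap('pics/c11.png',[('side',(270,190,100,100)),('top',(285,140,110,110))])
E
```

```text
[ 506.8 -262.3  141.3] [-3.117  0.026 -3.008] [ 0.2 -0.  -0.4] 0.5223924133944154
```

View pics/c11.png

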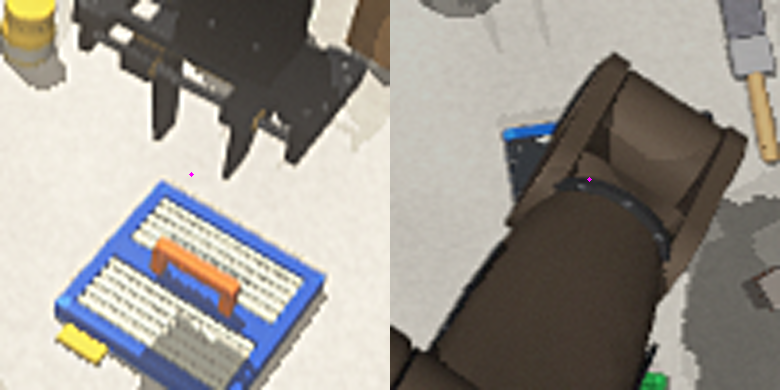

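```bash
python3 - <<'E'
from snap import *
c=cam('side');im=cv2.imread('pics/side0.png')
s=env.state();print(s['eef_pos'],s['opening'],s['joints'])
p=np.array([150.2,606.6,185.8]);psi=2.899;j=np.array([np.sin(psi),-np.cos(psi),0])
k=7;x0,y0=10,80
t=cv2.resize(im[y0:y0+70,x0:x0+70],None,fx=k,fy=k,interpolation=cv2.INTER_CUBIC)
for X in(p,p+47.5*j,p-47.5*j):
  u=proj(c,X);print(u);cv2.circle(t,(int((u[0]+.5-x0)*k),int((u[1]+.5-y0)*k)),3,(255,0,255),-1)
t=np.clip(t.astype(float)*2.0,0,255).astype(np.uint8)
cv2.imwrite('pics/c12.png',t)
E
```

```text
[ 506.50810411 -262.07469433  140.4218508 ] 0.3935927452034 [-5.92804475e-01  4.51549512e-01  1.77268263e+00 -1.19853119e-03
  8.83010405e-01 -2.29647665e+00]
(np.float64(47.8777027131305), np.float64(133.5361524263584))
(np.float64(45.107159866503736), np.float64(125.97260114318037))
(np.float64(50.76897001793111), np.float64(141.429280143138))
```

View pics/c12.png

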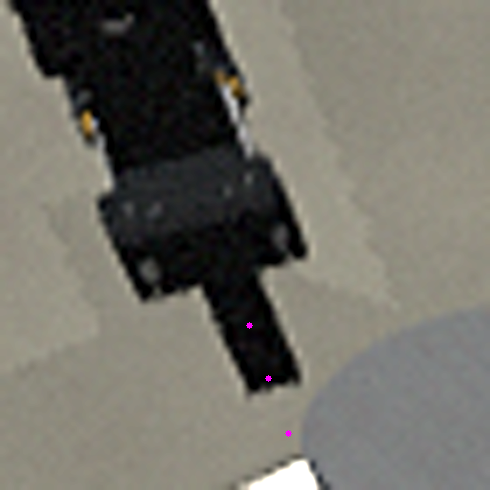

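Emit:
arm_command:
  deltas:
    - [[1,0,0,0,0],[1,0,0,0,0],[1,0,0,0,0],[1,0,0,0,0],[1,0,0,0,0],[1,0,0,0,0],[1,0,0,0,0]]

```text
t: 6.87
eef_pos: [505.6, -261.5, 137.1]
tcp_rot: [-3.122, 0.021, -3.008]
ft_force: [-1.0, -0.9, -0.2]
opening: 0.004
```

```bash
python3 - <<'E'
from snap import *
s=env.state();p=np.array(s['eef_pos'])
snap('pics/c13.png',[('side',(270,190,100,100)),('side',(295,215,45,45))],[p+[0,0,15]])
E
```

```text
[ 505.6 -261.5  137.1] [-3.122  0.021 -3.008] [-1.  -0.9 -0.2] 0.004230952910124352
```

View pics/c13.png

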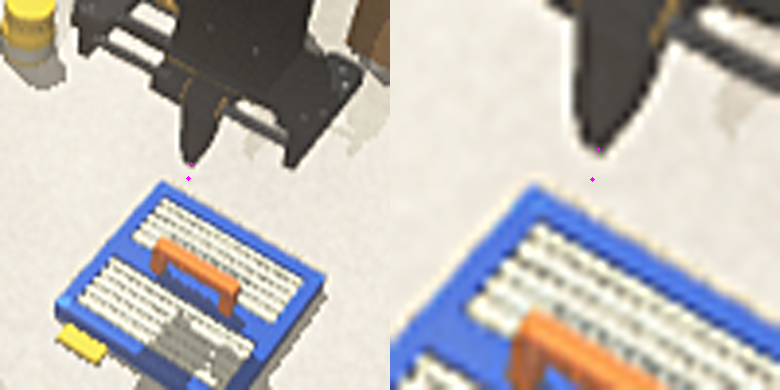

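```bash
python3 - <<'E'
from snap import *
c=cam('side')
j=np.array([-np.sin(.1336),np.cos(.1336),0]);i=np.array([j[1],-j[0],0])
def an(p,uv):
    p=np.array(p,float)
    for off in(-10,-5,0,5,10):
        o,d=ray(c,*uv);s=((p-o)@i+off)/(d@i);X=o+d*s
        print(off,'y',round((X-p)@j,1),'z',round(X[2],1),end=' | ')
    print()
an((508,-262.9,23.4),(325.6,260.));an((508,-262.9,23.4),(305.1,250))
k=3.9
an((505.6,-261.5,137.1),(270+191/k,190+164/k))
# bar ends top, from c11/c13
for q in((153,241),(240,285)):
    print(onz(c,270+q[0]/k-.5,190+q[1]/k-.5,51).round(1))
E
```

```text
-10 y -39.8 z 64.6 | -5 y -38.0 z 57.4 | 0 y -36.2 z 50.1 | 5 y -34.4 z 42.8 | 10 y -32.6 z 35.5 | 
-10 y 28.2 z 53.7 | -5 y 30.5 z 46.4 | 0 y 32.8 z 39.0 | 5 y 35.2 z 31.6 | 10 y 37.5 z 24.3 | 
-10 y -5.4 z 165.0 | -5 y -3.3 z 158.5 | 0 y -1.2 z 151.9 | 5 y 0.9 z 145.4 | 10 y 3.0 z 138.9 | 
[ 500.3 -245.6   51. ]
[ 516.6 -315.4   51. ]
```

Emit:
arm_command:
  deltas:
    - [[1,0,0.25,-0.1,0],[1,0,0.35,-0.15,0],[1,0,0.35,-0.2,0],[1,0,0.25,-0.2,0],[1,0,0.1,-0.1,0],[1,0,0,0,0]]

```text
t: 7.52
eef_pos: [505.6, -128.7, 61.3]
tcp_rot: [-3.118, 0.025, -3.011]
ft_force: [0.8, -1.0, 0.0]
opening: 0.002
```

Emit:
arm_command:
  deltas:
    - [[1,0,0,-0.1,0],[1,0,0,-0.1,0],[1,0,0,-0.06,0],[1,0,0,-0.04,0],[1,0,0,-0.03,0]]

```text
t: 7.93
eef_pos: [507.4, -130.7, 28.6]
tcp_rot: [-3.116, 0.028, -3.011]
ft_force: [0.0, 0.2, -0.5]
opening: 0.003
```

Emit:
arm_command:
  deltas:
    - [[1,0,0,-0.08,0],[1,0,0,-0.06,0],[1,0,0,-0.04,0],[1,0,0,-0.03,0],[1,0,0,-0.02,0]]

```text
t: 8.35
eef_pos: [507.8, -132.3, 3.7]
tcp_rot: [-3.115, 0.029, -3.013]
ft_force: [-0.4, 0.4, 0.0]
opening: 0.004
```

```bash
python3 - <<'E'
from snap import *
snap('pics/c14.png',[('side',(210,180,100,100)),('side',(235,205,50,50))])
E
```

```text
[ 507.8 -132.3    3.7] [-3.115  0.029 -3.013] [-0.4  0.4  0. ] 0.00368347082265017
```

View pics/c14.png

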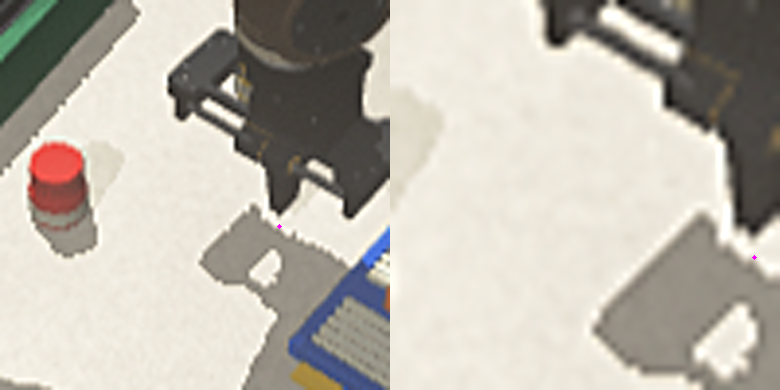

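Emit:
arm_command:
  deltas:
    - [[1,0,0,-0.03,0],[1,0,0,-0.03,0],[1,0,0,-0.03,0],[1,0,0,-0.03,0]]

```text
t: 8.78
eef_pos: [508.4, -132.3, -8.1]
tcp_rot: [-3.114, 0.031, -3.012]
ft_force: [-0.3, -0.3, -0.1]
opening: 0.003
```

Emit:
arm_command:
  deltas:
    - [[1,0,0,-0.03,0],[1,0,0,-0.03,0]]

```text
t: 8.95
eef_pos: [508.4, -132.2, -14.8]
tcp_rot: [-3.114, 0.031, -3.012]
ft_force: [0.1, 0.0, -0.1]
opening: 0.005
```

Emit:
arm_command:
  deltas:
    - [[1,0,0,-0.03,0],[1,0,0,-0.02,0]]

```text
t: 9.12
eef_pos: [508.3, -132.2, -20.6]
tcp_rot: [-3.114, 0.031, -3.012]
ft_force: [-0.8, 0.9, -0.5]
opening: 0.006
```

```bash
python3 - <<'E'
from snap import *
s=env.state();print(s['tau'],s['joints'])
snap('pics/c15.png',[('side',(210,180,100,100)),('side',(240,210,45,45))])
E
```

```text
[ 6.06359536e-03 -5.75661421e+01 -1.16658971e+01 -4.27569821e-02
 -4.64387165e-03 -6.75059448e-03] [-0.37509363  0.65163239  2.00499911 -0.0207345   0.44497546 -2.05656353]
[ 508.3 -132.2  -20.6] [-3.114  0.031 -3.012] [-0.8  0.9 -0.5] 0.005861606491652301
```

View pics/c15.png

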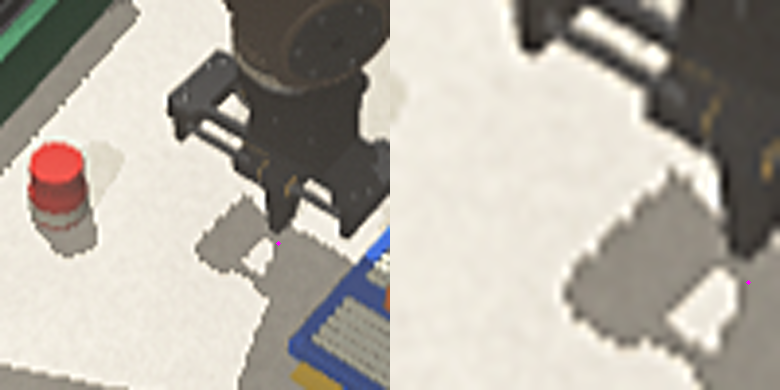

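Emit:
arm_command:
  deltas:
    - [[1,0,0,-0.03,0],[1,0,0,-0.02,0]]

```text
t: 9.38
eef_pos: [508.4, -132.3, -25.5]
tcp_rot: [-3.114, 0.031, -3.012]
ft_force: [-0.7, 0.5, -0.2]
opening: 0.005
```

Emit:
arm_command:
  deltas:
    - [[1,0,0,-0.02,0],[1,0,0,-0.02,0]]

```text
t: 9.55
eef_pos: [508.6, -132.3, -28.4]
tcp_rot: [-3.114, 0.032, -3.012]
ft_force: [-13.0, 5.1, 63.9]
opening: 0.007
```

Emit:
arm_command:
  deltas:
    - [[1,0,0,0.03,0],[1,0,0,0,0]]

```text
t: 9.72
eef_pos: [508.9, -132.4, -24.6]
tcp_rot: [-3.113, 0.033, -3.012]
ft_force: [0.3, -0.3, 0.4]
opening: 0.004
```

```bash
python3 - <<'E'
from snap import *
snap('pics/c16.png',[('side',(240,210,45,45))])
a=cv2.imread('pics/c16.png');cv2.imwrite('pics/c16.png',cv2.resize(a,None,fx=1.5,fy=1.5))
c=cam('side');print(np.array(env.state()['eef_pos']))
E
```

```text
[ 508.9 -132.4  -24.6] [-3.113  0.033 -3.012] [ 0.3 -0.3  0.4] 0.004439478288017496
[ 508.63566097 -132.304425    -25.13444177]
```

View pics/c16.png

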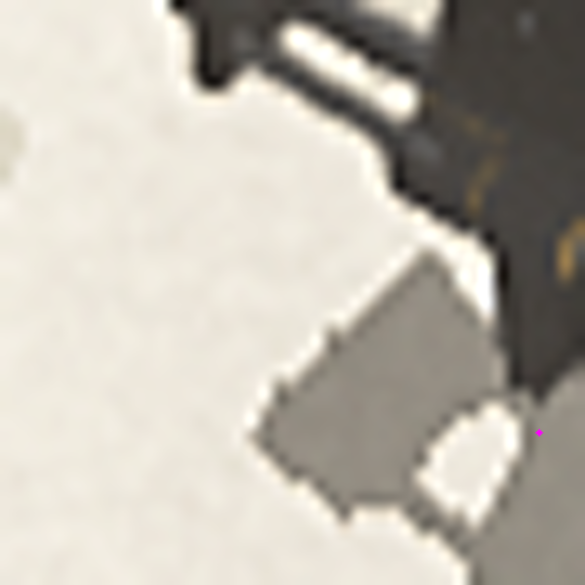

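```bash
python3 - <<'E'
from snap import *
c=cam('side')
for uv in((280.4,240.1),(281.4,240.1),(280.4,241)): print(onz(c,*uv,2.2).round(1))
E
```

```text
[ 499.2 -136.8    2.2]
[ 501.5 -139.     2.2]
[ 496.7 -139.2    2.2]
```

```bash
python3 - <<'E'
from snap import *
c=cam('side')
p=np.array([150.2,606.6,185.8]);psi=2.899;j=np.array([np.sin(psi),-np.cos(psi),0])
for b in([0,0,0],[-9,-5,27],[0,0,27],[-3,-11,27]):
  print(b,[ (np.round((np.array(proj(c,p+b+k*j))-[10,80]+.5)*7)) for k in(-53,0,53)])
# where would closed tip be in c13, bias:
for b in([-9,-5,27],[-7,-7,27]): print((np.array(proj(c,np.array([505.6,-261.5,137.1])+b))-[270,190]+.5)*3.9)
# c4 open tips
j=np.array([-np.sin(.1336),np.cos(.1336),0])
for k in(53,-53): print((np.array(proj(c,np.array([511.5,-263.5,108.5])+[-9,-5,27]+k*j))-[255,190]+.5)*3.55)
E
```

```text
[0, 0, 0] [array([291., 440.]), array([269., 378.]), array([247., 319.])]
[-9, -5, 27] [array([256., 407.]), array([234., 345.]), array([213., 285.])]
[0, 0, 27] [array([271., 393.]), array([248., 332.]), array([227., 273.])]
[-3, -11, 27] [array([275., 407.]), array([252., 345.]), array([231., 286.])]
[191.08492807 165.23104054]
[195.1704673  165.32191822]
[172.07372649 137.37888988]
[288.7449563 205.7210578]
```

Emit:
arm_command:
  deltas:
    - [[0,0,0,0.2,0],[0,0,0.1,0.3,0],[0,0,0.2,0.3,0],[0,0,0.1,0.1,0],[0,0,0,0,0]]

```text
t: 10.33
eef_pos: [506.9, -91.0, 64.9]
tcp_rot: [-3.117, 0.027, -3.014]
ft_force: [-0.0, 0.2, 0.3]
opening: 0.297
```

```bash
cat > filt.py <<'E'
from snap import *
K=6
def fits(n,specs):
    c=cam(n)
    hsv=cv2.cvtColor(cv2.resize(c['frame'],None,fx=K,fy=K,interpolation=cv2.INTER_CUBIC),cv2.COLOR_RGB2HSV)
    for name,lo,hi,z,box in specs:
        m=cv2.inRange(hsv,lo,hi); mm=np.zeros_like(m);x0,y0,x1,y1=[q*K for q in box];mm[y0:y1,x0:x1]=m[y0:y1,x0:x1]
        cs,_=cv2.findContours(mm,cv2.RETR_EXTERNAL,cv2.CHAIN_APPROX_NONE)
        if not cs: print(name,'none');continue
        h=cv2.convexHull(max(cs,key=cv2.contourArea))[:,0]
        P=np.array([onz(c,(u+.5)/K-.5,(v+.5)/K-.5,z)[:2] for u,v in h],np.float32)
        r=cv2.minAreaRect(P);print(n,name,np.round(r[0],1),np.round(r[1],1),round(r[2],2))
E
python3 - <<'E'
from filt import *
snap('pics/c17.png',[('side',(215,165,140,140)),('top',(270,120,130,130))])
fits('top',[('filter',(105,120,60),(125,255,255),18,(295,150,395,260)),('handle',(5,180,120),(18,255,255),51,(315,180,365,210)),('tW',(22,150,100),(34,255,255),3.5,(318,205,348,235)),('tN',(22,150,100),(34,255,255),3.5,(348,205,372,230))])
E
```

```text
[506.9 -91.   64.9] [-3.117  0.027 -3.014] [-0.   0.2  0.3] 0.29729711140908305
top filter [ 508.4 -280.3] [149.9 152.2] 7.76
top handle [ 508.5 -281. ] [11.4 67.8] 7.71
top tW [ 420.9 -251.2] [15.5 35.8] 9.12
top tN [ 432.9 -337.2] [14.9 19.4] 7.26
```

View pics/c17.png

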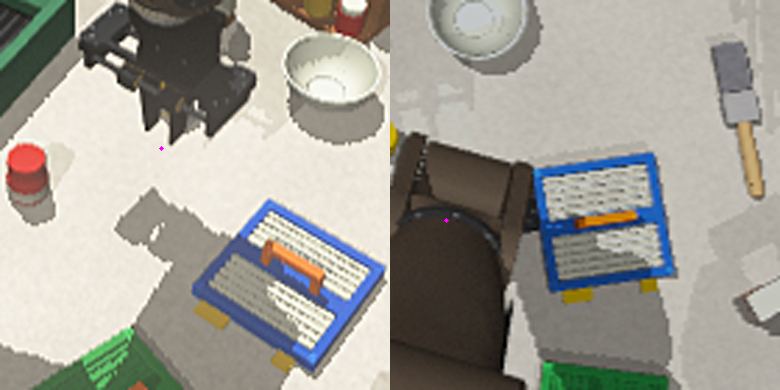

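Emit:
arm_command:
  deltas:
    - [[0,0.02,-0.25,0.05,0.01],[0,0.02,-0.35,0,0],[0,0.02,-0.4,0,0],[0,0.02,-0.4,0,0],[0,0.01,-0.25,0,0],[0,0,-0.1,0,0],[0,0,0,0,0],[0,0,0,0,0],[0,0,0,0,0]]

```text
t: 11.23
eef_pos: [508.4, -276.2, 53.3]
tcp_rot: [-3.129, 0.008, -3.008]
ft_force: [1.2, 0.9, 0.0]
opening: 0.992
```

```bash
python3 - <<'E'
from snap import *
snap('pics/c18.png',[('side',(280,205,80,80))])
a=cv2.imread('pics/c18.png');cv2.imwrite('pics/c18.png',cv2.resize(a,None,fx=1.5,fy=1.5))
E
```

```text
[ 508.4 -276.2   53.3] [-3.129  0.008 -3.008] [1.2 0.9 0. ] 0.9923932102507327
```

View pics/c18.png

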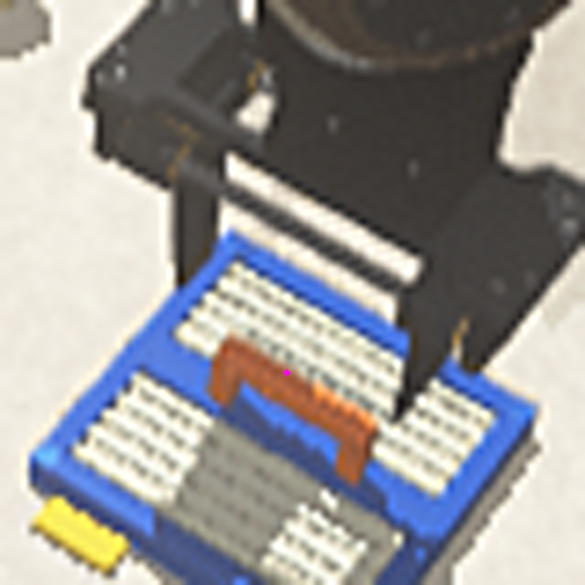

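```bash
python3 - <<'E'
from snap import *
c=cam('side')
for z in(75,80,85):print(z,onz(c,319.4,254.3,z).round(1))
print(onz(c,280+183/7.31-.5,205+312/7.31-.5,80).round(1),onz(c,280+402/7.31-.5,205+415/7.31-.5,80).round(1))
E
```

```text
75 [ 499.1 -282.7   75. ]
80 [ 495.9 -284.6   80. ]
85 [ 492.6 -286.4   85. ]
[ 484.1 -239.3   80. ] [ 508.2 -328.7   80. ]
```

Emit:
arm_command:
  deltas:
    - [[0,0.05,0.02,-0.1,0],[0,0.05,0.01,-0.1,0],[0,0.02,0,-0.1,0],[0,0,0,-0.05,0],[0,0,0,0,0]]

```text
t: 11.75
eef_pos: [522.9, -268.3, 15.4]
tcp_rot: [-3.129, 0.009, -3.002]
ft_force: [-0.3, -0.6, -1.1]
opening: 1.003
```

```bash
python3 - <<'E'
from snap import *
snap('pics/c19.png',[('side',(280,205,80,80))])
a=cv2.imread('pics/c19.png');cv2.imwrite('pics/c19.png',cv2.resize(a,None,fx=1.5,fy=1.5))
E
```

```text
[ 522.9 -268.3   15.4] [-3.129  0.009 -3.002] [-0.3 -0.6 -1.1] 1.0034612354590096
```

View pics/c19.png

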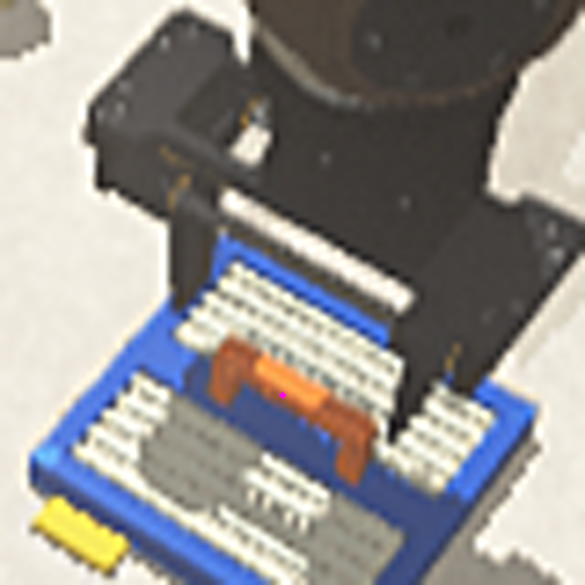

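```bash
python3 - <<'E'
from snap import *
c=cam('side')
for z in(38,42,46):print(z,onz(c,318.9,255.4,z).round(1))
print(onz(c,280+180/7.31-.5,205+308/7.31-.5,42).round(1),onz(c,280+397/7.31-.5,205+437/7.31-.5,42).round(1))
E
```

```text
38 [ 519.  -270.8   38. ]
42 [ 516.5 -272.2   42. ]
46 [ 513.9 -273.7   46. ]
[ 509.  -221.5   42. ] [ 523.7 -321.7   42. ]
```

Emit:
arm_command:
  deltas:
    - [[0,-0.03,-0.04,0,0],[0,-0.03,-0.03,-0.03,0],[0,0,0,-0.06,0],[0,0,0,-0.05,0],[0,0,0,0,0]]

```text
t: 12.27
eef_pos: [516.4, -277.5, 2.4]
tcp_rot: [-3.127, 0.011, -3.003]
ft_force: [-0.3, 0.2, 0.3]
opening: 1.002
```

```bash
python3 - <<'E'
from snap import *
snap('pics/c20.png',[('side',(280,205,80,80))])
a=cv2.imread('pics/c20.png');cv2.imwrite('pics/c20.png',cv2.resize(a,None,fx=1.5,fy=1.5))
E
```

```text
[ 516.4 -277.5    2.4] [-3.127  0.011 -3.003] [-0.3  0.2  0.3] 1.0018610415430387
```

View pics/c20.png

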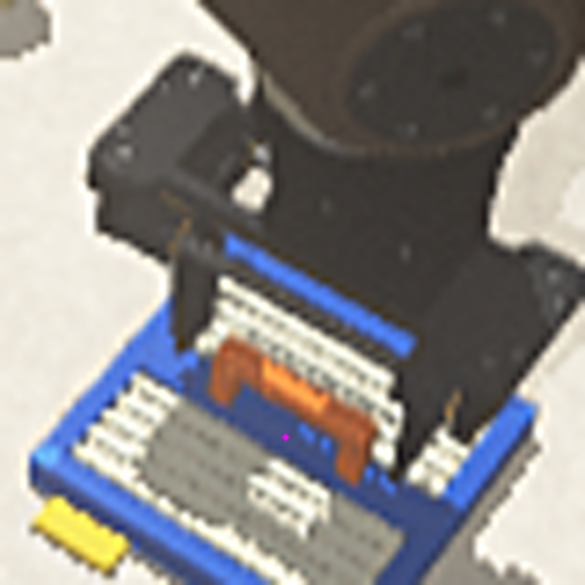

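```bash
python3 - <<'E'
from snap import *
c=cam('side')
for z in(26,29,32):print(z,onz(c,319.5,261.1,z).round(1))
E
```

```text
26 [ 512.3 -280.7   26. ]
29 [ 510.4 -281.7   29. ]
32 [ 508.5 -282.8   32. ]
```

Aligned within 2 mm. Close.

Emit:
arm_command:
  deltas:
    - [[0.5,-0.01,0,0,0],[1,0,0,0,0],[1,0,0,0,0],[1,0,0,0,0],[1,0,0,0,0]]

```text
t: 12.78
eef_pos: [516.0, -277.5, 3.5]
tcp_rot: [-3.126, 0.013, -3.003]
ft_force: [0.8, -0.4, -1.2]
opening: 0.733
```

Emit:
arm_command:
  deltas:
    - [[0,0,0,0,0],[0,0,0,0,0],[0,0,0,0.1,0],[0,0,0,0.2,-0.05],[0,0,0,0.15,-0.15],[0,0,0,0,-0.16],[0,0,0,0,-0.16],[0,0,0,0,-0.16],[0,0,0,0,-0.16],[0,0,0,0,-0.16],[0,0,0,0,-0.16],[0,0,0,0,-0.16]]

```text
t: 13.78
eef_pos: [516.6, -277.5, 58.3]
tcp_rot: [-3.128, 0.017, 2.243]
ft_force: [-0.7, 1.1, -1.0]
opening: 1.002
```

Emit:
arm_command:
  deltas:
    - [[0,0,0,0,-0.16],[0,0,0,0,-0.16],[0,0,0,0,-0.16],[0,0,0,0,-0.16],[0,0,0,0,-0.16],[0,0,0,0,-0.16],[0,0,0,0,-0.16],[0,0,0,0,-0.16],[0,0,0,0,-0.16],[0,0,0,0,-0.16],[0,0,0,0,-0.16],[0,0,0,0,-0.16]]

```text
t: 14.78
eef_pos: [517.7, -277.6, 68.8]
tcp_rot: [-3.132, 0.02, 0.743]
ft_force: [0.6, -0.3, -1.0]
opening: 0.996
```

Emit:
arm_command:
  deltas:
    - [[0,0,0,0,-0.16],[0,0,0,0,-0.15],[0,0,0,0,-0.1],[0,0,0,0,-0.03],[0,0,0,0,0]]

```text
t: 15.2
eef_pos: [518.1, -277.7, 73.0]
tcp_rot: [-3.135, 0.019, 0.378]
ft_force: [0.1, -0.6, -0.6]
opening: 0.997
```

```bash
python3 - <<'E'
from snap import *
snap('pics/c21.png',[('side',(280,205,80,80))])
a=cv2.imread('pics/c21.png');cv2.imwrite('pics/c21.png',cv2.resize(a,None,fx=1.5,fy=1.5))
E
```

```text
[ 518.1 -277.7   73. ] [-3.135  0.019  0.378] [ 0.1 -0.6 -0.6] 0.9965518198498514
```

View pics/c21.png

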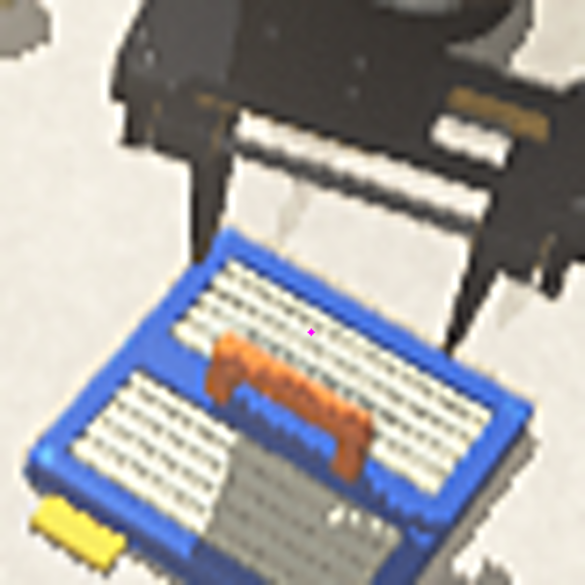

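Emit:
arm_command:
  deltas:
    - [[0,0,0,-0.05,-0.13],[0,0,0,-0.1,-0.1],[0,0,0,-0.08,-0.06],[0,0,0,-0.02,-0.01],[0,0,0,0,0]]

```text
t: 15.67
eef_pos: [518.7, -277.9, 50.0]
tcp_rot: [-3.137, 0.017, 0.142]
ft_force: [0.0, 0.3, 0.1]
opening: 1.004
```

```bash
python3 - <<'E'
from snap import *
snap('pics/c22.png',[('side',(280,205,80,80))])
a=cv2.imread('pics/c22.png');cv2.imwrite('pics/c22.png',cv2.resize(a,None,fx=1.5,fy=1.5))
E
```

```text
[ 518.7 -277.9   50. ] [-3.137  0.017  0.142] [0.  0.3 0.1] 1.0036984327736964
```

View pics/c22.png

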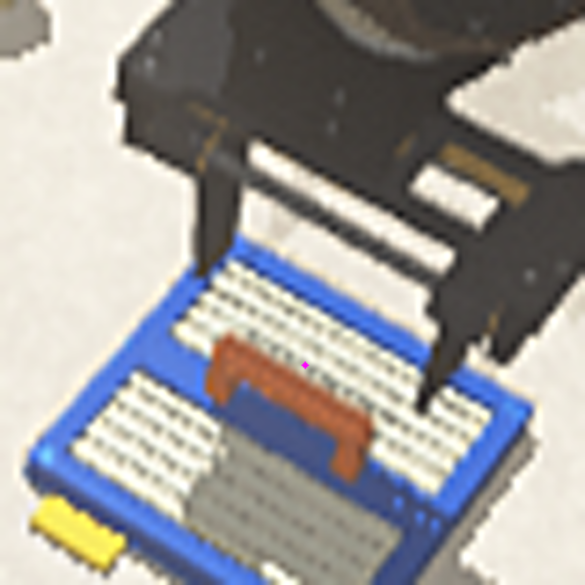

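```bash
python3 - <<'E'
from snap import *
c=cam('side')
for z in(50,70,77,84):print(z,onz(c,322.5,251.2,z).round(1))
def bar(a,b,ox,oy,k): 
    for q in(a,b): print('bar',onz(c,ox+q[0]/k-.5,oy+q[1]/k-.5,51).round(1))
bar((225,333),(370,405),280,205,7.31)  # rear top edge c22
bar((225,335),(378,425),280,205,7.31)
E
```

```text
50 [ 530.6 -272.9   50. ]
70 [ 517.3 -280.2   70. ]
77 [ 512.6 -282.7   77. ]
84 [ 508.  -285.3   84. ]
bar [ 507.  -245.8   51. ]
bar [ 522.  -307.8   51. ]
bar [ 506.2 -246.5   51. ]
bar [ 516.8 -315.9   51. ]
```

Emit:
arm_command:
  deltas:
    - [[0,-0.03,0.01,-0.12,-0.01],[0,0,0,-0.14,0],[0,0,0,-0.12,0],[0,0,0,-0.07,0],[0,0,0,-0.02,0],[0,0,0,0,0]]

```text
t: 16.27
eef_pos: [517.2, -277.8, 4.3]
tcp_rot: [-3.141, 0.013, 0.142]
ft_force: [0.1, -0.3, 0.5]
opening: 1.0
```

```bash
python3 - <<'E'
from snap import *
snap('pics/c23.png',[('side',(280,205,80,80))])
a=cv2.imread('pics/c23.png');cv2.imwrite('pics/c23.png',cv2.resize(a,None,fx=1.5,fy=1.5))
E
```

```text
[ 517.2 -277.8    4.3] [-3.141  0.013  0.142] [ 0.1 -0.3  0.5] 1.0001501985492296
```

View pics/c23.png

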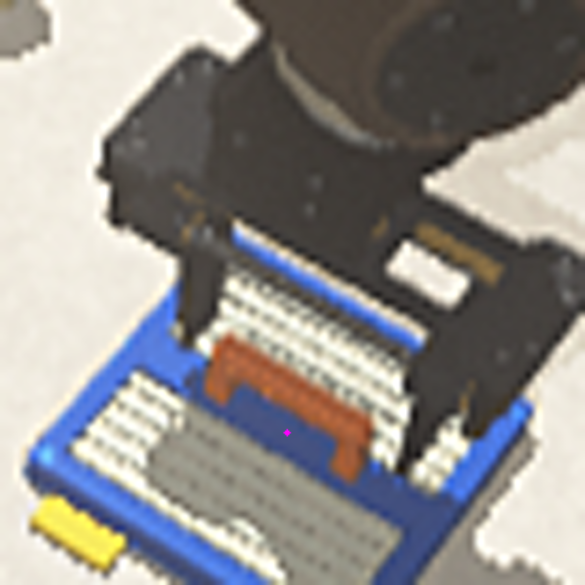

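Emit:
arm_command:
  deltas:
    - [[0.3,-0.03,0,-0.03,0],[1,0,0,0,0],[1,0,0,0,0],[1,0,0,0,0],[1,0,0,0,0]]

```text
t: 16.73
eef_pos: [514.6, -278.2, 2.8]
tcp_rot: [3.141, 0.011, 0.143]
ft_force: [0.7, 0.3, -3.2]
opening: 0.729
```

Emit:
arm_command:
  deltas:
    - [[1,0,0,0.1,0],[1,0,0,0.3,0],[1,0,0,0.35,0],[1,0,0.1,0.35,0],[1,0,0.1,0.15,0],[1,0,0,0,0]]

```text
t: 17.23
eef_pos: [512.3, -256.5, 133.9]
tcp_rot: [-3.138, 0.015, 0.142]
ft_force: [0.2, 0.3, -2.8]
opening: 0.733
```

```bash
python3 - <<'E'
from filt import *
snap('pics/c24.png',[('side',(250,140,150,150)),('top',(180,110,200,200))])
c=cam('top')
fits('top',[('yel',(22,150,100),(34,255,255),60,(255,155,280,180)),('red',(0,150,100),(6,255,255),60,(250,215,275,240)),('mug',(95,80,20),(118,255,200),90,(110,205,150,245))])
E
```

```text
[ 512.3 -256.5  133.9] [-3.138  0.015  0.142] [ 0.2  0.3 -2.8] 0.7331946870172376
top yel [605.7 -13. ] [48.9 44. ] 11.04
red none
top mug [391.5 465.6] [ 88.7 101.7] 37.31
```

View pics/c24.png

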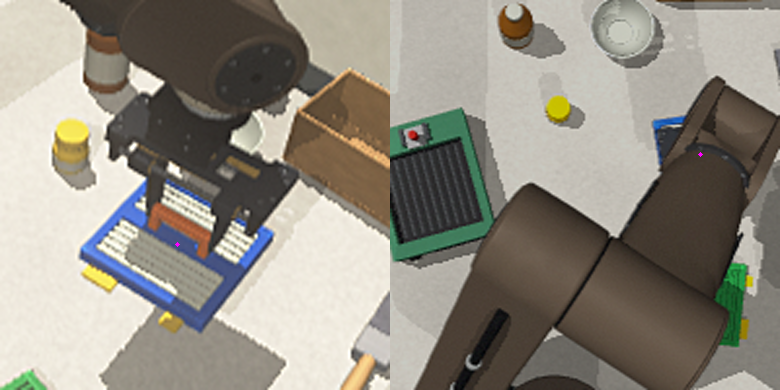

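Emit:
arm_command:
  deltas:
    - [[1,0,0.15,0,0.15],[1,0,0.28,0,0.15],[1,0,0.32,0,0.15],[1,0,0.32,0,0.15],[1,0,0.32,0,0.15],[1,0,0.32,0,0.15],[1,0,0.32,0,0.15],[1,0,0.32,0,0.15],[1,0,0.3,0,0.15],[1,0,0.2,0,0.15],[1,0,0.1,0,0.15],[1,0,0,0,0.15]]

```text
t: 18.43
eef_pos: [502.2, 45.8, 108.4]
tcp_rot: [-3.105, 0.03, 1.61]
ft_force: [0.7, 0.4, -2.7]
opening: 0.732
```

Emit:
arm_command:
  deltas:
    - [[1,0,0.1,0,0.12],[1,0,0.1,0,0.1],[1,0,0.08,0,0.05],[1,0,0.03,0,0.01],[1,0,0,0,0]]

```text
t: 18.85
eef_pos: [499.4, 77.7, 100.5]
tcp_rot: [-3.091, 0.028, 1.849]
ft_force: [0.1, -0.6, -3.2]
opening: 0.734
```

```bash
python3 - <<'E'
from filt import *
snap('pics/c25.png',[('side',(150,130,140,140)),('top',(170,120,130,130))])
E
```

```text
[499.4  77.7 100.5] [-3.091  0.028  1.849] [ 0.1 -0.6 -3.2] 0.7339747794537131
```

View pics/c25.png

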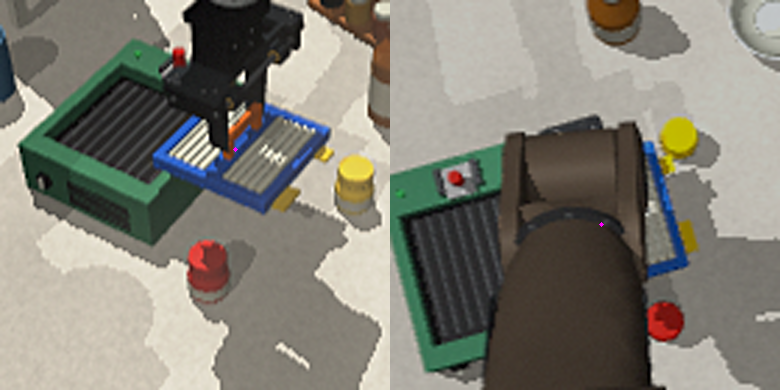

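Emit:
arm_command:
  deltas:
    - [[1,-0.06,0,-0.08,0],[1,-0.02,0,-0.08,0],[1,0,0,-0.04,0],[1,0,0,0,0]]

```text
t: 19.28
eef_pos: [492.1, 75.2, 79.5]
tcp_rot: [-3.092, 0.028, 1.842]
ft_force: [-0.7, 1.1, 0.3]
opening: 0.734
```

```bash
python3 - <<'E'
from filt import *
snap('pics/c26.png',[('side',(185,140,110,110)),('top',(170,120,130,130))])
E
```

```text
[492.1  75.2  79.5] [-3.092  0.028  1.842] [-0.7  1.1  0.3] 0.7336384547178316
```

View pics/c26.png

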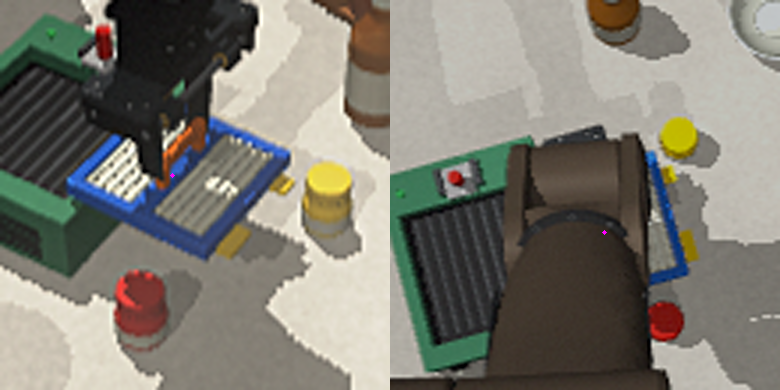

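Emit:
arm_command:
  deltas:
    - [[1,0,0,-0.04,0],[1,0,0,-0.04,0]]

```text
t: 19.55
eef_pos: [493.3, 74.9, 72.9]
tcp_rot: [-3.095, 0.029, 1.842]
ft_force: [-0.8, -3.4, 2.1]
opening: 0.732
```

Emit:
arm_command:
  deltas:
    - [[1,0,0,-0.04,0],[1,0,0,-0.04,0]]

```text
t: 19.72
eef_pos: [493.7, 74.3, 64.8]
tcp_rot: [-3.096, 0.03, 1.842]
ft_force: [-1.7, -4.8, 2.5]
opening: 0.728
```

```bash
python3 - <<'E'
from filt import *
snap('pics/c27.png',[('side',(185,140,110,110)),('top',(170,120,130,130))])
E
```

```text
[493.7  74.3  64.8] [-3.096  0.03   1.842] [-1.7 -4.8  2.5] 0.7283627309272127
```

View pics/c27.png

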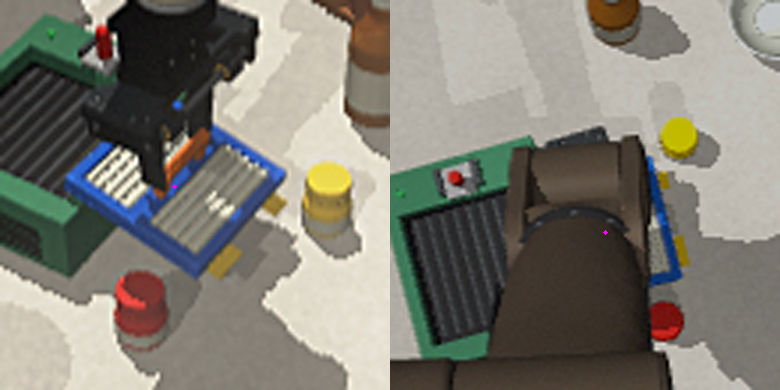

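Emit:
arm_command:
  deltas:
    - [[1,0,0,0.15,0],[1,0,0,0.3,0],[1,0,0,0.3,-0.1],[1,0,0.05,0.1,-0.15],[1,-0.02,0.15,0,-0.15],[1,-0.03,0.2,0,-0.15],[1,-0.05,0.2,0,-0.15],[1,-0.05,0.2,0,-0.15],[1,-0.05,0.2,0,-0.15],[1,-0.05,0.15,0,-0.15],[1,0,0.1,0,-0.15],[1,0,0.05,0,-0.15]]

```text
t: 20.82
eef_pos: [464.1, 212.7, 149.2]
tcp_rot: [-3.086, 0.026, 0.653]
ft_force: [-0.2, -0.6, -3.1]
opening: 0.733
```

Emit:
arm_command:
  deltas:
    - [[1,0,0.03,0,-0.15],[1,0,0.03,0,-0.13],[1,0,0.02,0,-0.1],[1,0,0,0,-0.06],[1,0,0,0,0]]

```text
t: 21.23
eef_pos: [461.8, 224.2, 146.9]
tcp_rot: [-3.083, 0.03, 0.287]
ft_force: [0.8, -0.2, -3.6]
opening: 0.736
```

```bash
python3 - <<'E'
from filt import *
snap('pics/c28.png',[('side',(145,90,110,140)),('top',(150,140,110,110))])
E
```

```text
[461.8 224.2 146.9] [-3.083  0.03   0.287] [ 0.8 -0.2 -3.6] 0.7358870649891663
```

View pics/c28.png

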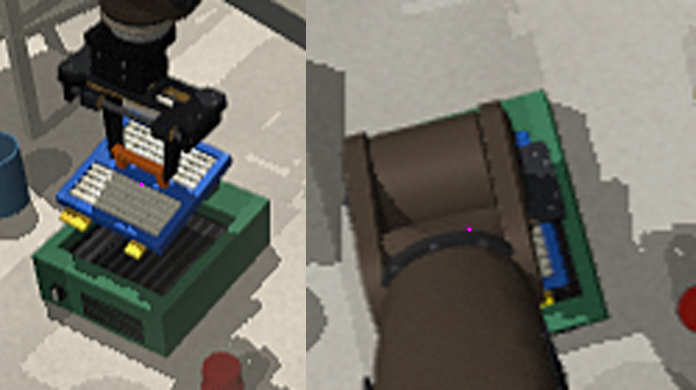

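```bash
cat > model.py <<'E'
from filt import *
from scipy.spatial.transform import Rotation as Ro
def fpts(bar,yaw,pitch,roll):
    # filter pose: yaw deg, pitch up of +x (deg), roll lateral(deg): applied yaw*lateral*pitch
    R=Ro.from_euler('ZXY',[yaw,roll,-pitch],degrees=True).as_matrix()
    L={'W':(-91,42,-42.5),'N':(-91,-45,-42.5),'c-+':(-75,75,-27),'c--':(-75,-75,-27),'c++':(75,75,-27),'c+-':(75,-75,-27),'b+':(0,35,6),'b-':(0,-35,6)}
    return {k:np.array(bar)+R@np.array(v) for k,v in L.items()}
E
python3 - <<'E'
from model import *
c=cam('side');save(c,'pics/s29.png')
s=env.state();p=np.array(s['eef_pos'])
hsv=cv2.cvtColor(c['frame'],cv2.COLOR_RGB2HSV)
m=cv2.inRange(hsv,(22,150,80),(34,255,255));n,l,st,ce=cv2.connectedComponentsWithStats(m)
for i in range(1,n):
    if 145<ce[i][0]<255 and 90<ce[i][1]<240 and st[i][4]>6: print('tongue',ce[i].round(1),st[i][4])
im=cv2.imread('pics/s29.png');k=6
t=cv2.resize(im[130:230,155:245],None,fx=k,fy=k,interpolation=cv2.INTER_CUBIC)
for (pi,ro),col in(((14,0),(255,0,255)),((14,-3.4),(0,255,255)),((14,3.4),(0,0,255))):
    P=fpts(p+[-6,-3,42.2],np.degrees(s['tcp_rot'][2]),pi,ro)
    for n_,X in P.items():
        u=np.array(proj(c,X)); 
        if n_ in'WN':print(pi,ro,n_,u.round(1))
        cv2.circle(t,tuple(int(v) for v in (u+.5-[155,130])*k),3,col,-1)
cv2.imwrite('pics/c29.png',t)
E
```

```text
tongue [171.7 168.7] 45
tongue [192.8 179.4] 30
14 0 W [170.6 171.2]
14 0 N [192.7 180.6]
14 -3.4 W [171.6 172.1]
14 -3.4 N [193.6 180.4]
14 3.4 W [169.6 170.2]
14 3.4 N [191.8 180.8]
```

View pics/c29.png

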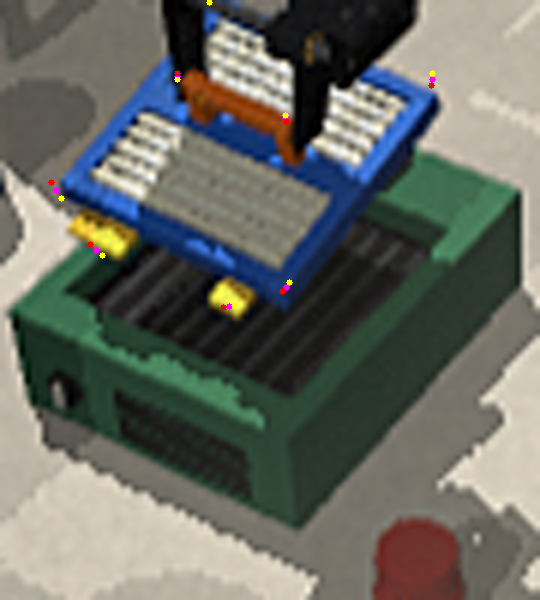

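```bash
python3 - <<'E'
import cv2
im=cv2.imread('pics/s29.png')
t=cv2.resize(im[125:185,160:233],None,fx=10,fy=10,interpolation=cv2.INTER_CUBIC)
cv2.imwrite('pics/c30.png',cv2.convertScaleAbs(t,alpha=1.3))
E
```

```text
(no output)
```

View pics/c30.png

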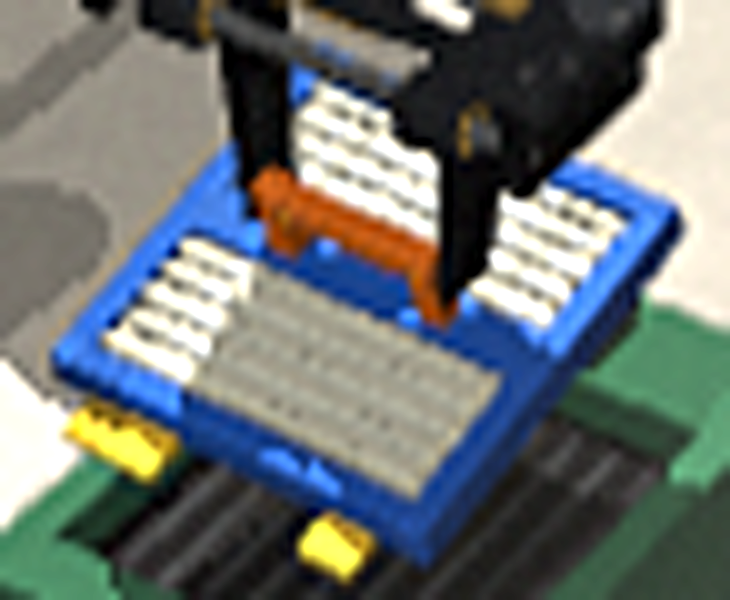

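```bash
cat > pnp.py <<'E'
from model import *
def solve(c,obj,img):
    K=np.array([[c['fx'],0,c['cx']],[0,c['fy'],c['cy']],[0,0,1]])
    ok,rv,tv=cv2.solvePnP(np.array(obj,float),np.array(img,float),K,None,flags=cv2.SOLVEPNP_ITERATIVE)
    pr=cv2.projectPoints(np.array(obj,float),rv,tv,K,None)[0][:,0]
    print('res',np.round(pr-np.array(img),1).tolist())
    Rc=np.array(c['R']);Rw=Rc.T@cv2.Rodrigues(rv)[0];T=Rc.T@(tv[:,0]-np.array(c['t']))
    y,r,p=Ro.from_matrix(Rw).as_euler('ZXY',degrees=True)
    print('bar',T.round(1),'yaw %.1f lateral %.1f pitch %.1f'%(y,r,-p));return T,Rw
E
python3 - <<'E'
from pnp import *
c=cam('side')
P=[((-75,75,-27),(55,355)),((-75,-75,-27),(425,527)),((75,-75,-27),(683,213)),((-75,-75,-45),(430,568)),((-91,60,-42.5),(66,430)),((-91,24,-42.5),(152,475)),((-91,-35,-42.5),(300,548)),((-91,-55,-42.5),(350,578))]
img=[(160+u/10-.5,125+v/10-.5) for _,(u,v) in P]
T,R=solve(c,[a for a,_ in P],img)
s=env.state();print(np.round(s['eef_pos'],1),np.round(s['tcp_rot'],3),T-np.array(s['eef_pos']))
E
```

```text
res [[-0.7, -0.4], [-0.5, 0.7], [0.0, 0.2], [-0.1, -0.3], [-0.1, 0.2], [0.6, 0.2], [0.5, -0.0], [0.3, -0.7]]
bar [ -705.8 -1499.3  1879. ] yaw -124.3 lateral -41.3 pitch -81.4
[462.2 223.9 147.2] [-3.084  0.03   0.29 ] [-1167.91081775 -1723.18364224  1731.85898147]
```

```bash
cat > pnp.py <<'E'
from model import *
def solve(c,obj,img,bar,yaw,pitch=14):
    K=np.array([[c['fx'],0,c['cx']],[0,c['fy'],c['cy']],[0,0,1.]])
    Rc=np.array(c['R']);R0=Ro.from_euler('ZXY',[yaw,0,-pitch],degrees=True).as_matrix()
    rv=cv2.Rodrigues(Rc@R0)[0];tv=(Rc@np.array(bar,float)+np.array(c['t'])).reshape(3,1)
    ok,rv,tv=cv2.solvePnP(np.array(obj,float),np.array(img,float),K,None,rv,tv,True,flags=cv2.SOLVEPNP_ITERATIVE)
    pr=cv2.projectPoints(np.array(obj,float),rv,tv,K,None)[0][:,0]
    print('res',np.round(pr-np.array(img),1).tolist())
    Rw=Rc.T@cv2.Rodrigues(rv)[0];T=Rc.T@(tv[:,0]-np.array(c['t']))
    y,r,p=Ro.from_matrix(Rw).as_euler('ZXY',degrees=True)
    print('bar',T.round(1),'yaw %.1f lateral %.1f pitch %.1f'%(y,r,-p));return T,Rw
E
python3 - <<'E'
from pnp import *
c=cam('side')
P=[((-75,75,-27),(55,355)),((-75,-75,-27),(425,527)),((75,-75,-27),(683,213)),((-75,-75,-45),(430,568)),((-91,60,-42.5),(66,430)),((-91,24,-42.5),(152,475)),((-91,-35,-42.5),(300,548)),((-91,-55,-42.5),(350,578))]
img=[(160+u/10-.5,125+v/10-.5) for _,(u,v) in P]
s=env.state()
T,R=solve(c,[a for a,_ in P],img,np.array(s['eef_pos'])+[-6,-3,42],16)
print(np.round(s['eef_pos'],1),np.round(s['tcp_rot'],3),T-np.array(s['eef_pos']))
E
```

```text
res [[-0.4, -0.2], [-0.2, 0.6], [0.1, 0.1], [0.2, -0.2], [0.2, 0.3], [0.2, 0.1], [-0.0, -0.1], [0.0, -0.6]]
bar [465.5 226.4 178.4] yaw 14.6 lateral 1.9 pitch 10.6
[462.2 223.8 147.2] [-3.084  0.03   0.29 ] [ 3.26287507  2.52642581 31.17966061]
```

```bash
python3 - <<'E'
from pnp import *
c=cam('top');save(c,'pics/t31.png');im=cv2.imread('pics/t31.png')
t=cv2.resize(im[160:235,195:245],None,fx=8,fy=8,interpolation=cv2.INTER_CUBIC)
cv2.imwrite('pics/c31.png',cv2.convertScaleAbs(t,alpha=1.3))
E
```

```text
(no output)
```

View pics/c31.png

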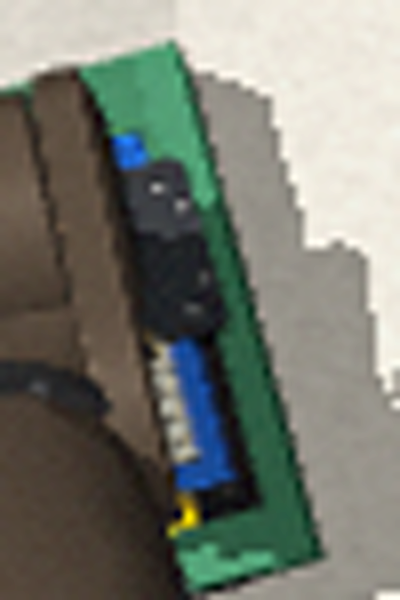

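```bash
cat > tri.py <<'E'
from pnp import *
def tri(a,b,ct,cs):
    o1,d1=ray(ct,*a);o2,d2=ray(cs,*b);A=np.stack([d1,-d2],1);s=np.linalg.lstsq(A,o2-o1,rcond=None)[0]
    X,Y=o1+d1*s[0],o2+d2*s[1];return (X+Y)/2,np.linalg.norm(X-Y)
E
python3 - <<'E'
from tri import *
ct,cs=cam('top'),cam('side');s=env.state();p=np.array(s['eef_pos']);print(p)
for pi,ro in((10.6,1.9),(12,1.9),(14,2)):
  R=Ro.from_euler('ZXY',[15.2,ro,-pi],degrees=True).as_matrix()
  for a,b,l in(((224.25,219.75),(202,177.2),(-75,-75,-27)),((218.9,225.1),(194.5,182.3),(-91,-55,-42.5))):
    X,e=tri(a,b,ct,cs);print(X.round(1),round(e,1),'bar-rep',(X-R@np.array(l)-p).round(1))
E
```

```text
[462.2798609  223.7882443  147.31467247]
[410.1 127.2 150.2] 1.9 bar-rep [-5.1 -7.5 45.7]
[393.5 147.2 124.9] 1.9 bar-rep [-3.9 -4.1 37.9]
[410.1 127.2 150.2] 1.9 bar-rep [-6.1 -7.8 47.3]
[393.5 147.2 124.9] 1.9 bar-rep [-5.3 -4.5 39.9]
[410.1 127.2 150.2] 1.9 bar-rep [-7.5 -8.4 49.8]
[393.5 147.2 124.9] 1.9 bar-rep [-7.3 -5.3 42.7]
```

Emit:
arm_command:
  deltas:
    - [[1,0.03,0,-0.1,0],[1,0.03,0.01,-0.15,0],[1,0,0,-0.15,0],[1,0,0,-0.1,0],[1,0,0,-0.03,0],[1,0,0,0,0]]

```text
t: 22.13
eef_pos: [469.6, 224.6, 90.0]
tcp_rot: [-3.084, 0.028, 0.291]
ft_force: [1.0, 0.3, -3.2]
opening: 0.733
```

```bash
python3 - <<'E'
from pnp import *
snap('pics/c32.png',[('side',(155,135,95,95)),('top',(165,150,95,95))])
E
```

```text
[469.6 224.6  90. ] [-3.084  0.028  0.291] [ 1.   0.3 -3.2] 0.7331870357561757
```

View pics/c32.png

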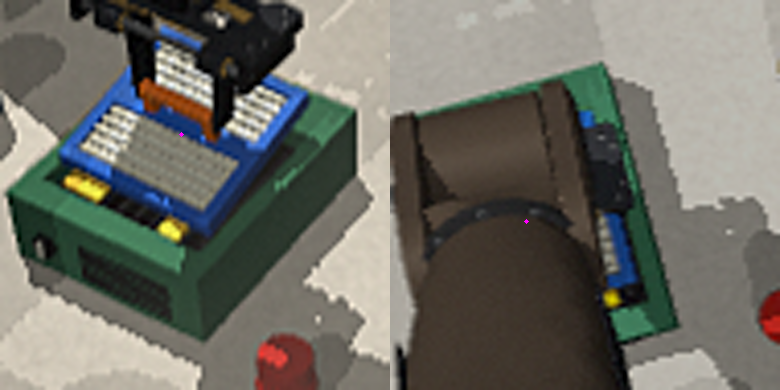

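Emit:
arm_command:
  deltas:
    - [[1,-0.01,0,-0.05,0],[1,0,0,-0.05,0],[1,0,0,-0.01,0]]

```text
t: 22.48
eef_pos: [469.8, 225.0, 80.6]
tcp_rot: [-3.084, 0.023, 0.291]
ft_force: [-0.3, -0.4, -3.9]
opening: 0.732
```

```bash
python3 - <<'E'
from pnp import *
snap('pics/c33.png',[('side',(155,135,95,95)),('side',(160,160,50,50))])
E
```

```text
[469.8 225.   80.6] [-3.084  0.023  0.291] [-0.3 -0.4 -3.9] 0.7317475056669893
```

View pics/c33.png

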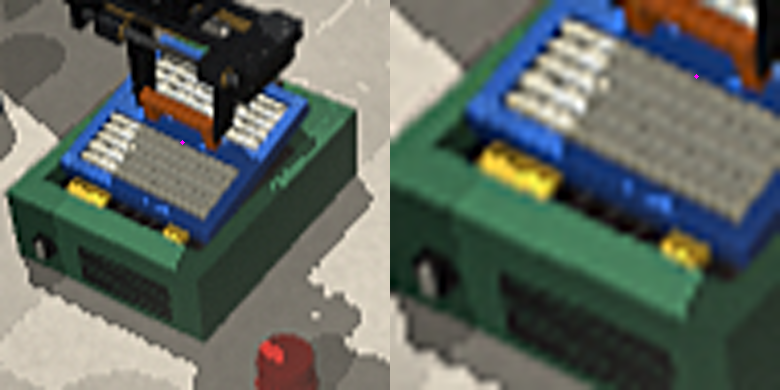

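Emit:
arm_command:
  deltas:
    - [[1,0,0,-0.03,0],[1,0,0,-0.02,0]]

```text
t: 22.75
eef_pos: [470.9, 225.4, 76.6]
tcp_rot: [-3.084, 0.02, 0.291]
ft_force: [1.9, 1.1, 1.1]
opening: 0.734
```

Emit:
arm_command:
  deltas:
    - [[1,-0.05,-0.01,0.01,0],[1,-0.05,-0.01,0,0]]

```text
t: 22.92
eef_pos: [461.5, 223.5, 77.7]
tcp_rot: [-3.084, 0.019, 0.291]
ft_force: [1.4, 0.8, -1.4]
opening: 0.731
```

```bash
python3 - <<'E'
from pnp import *
snap('pics/c34.png',[('side',(155,135,95,95)),('side',(160,160,50,50))])
E
```

```text
[461.5 223.5  77.7] [-3.084  0.019  0.291] [ 1.4  0.8 -1.4] 0.7313145494148491
```

View pics/c34.png

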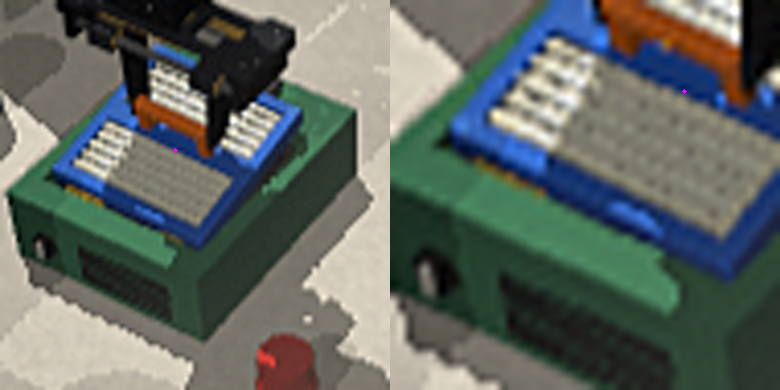

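Emit:
arm_command:
  deltas:
    - [[1,-0.04,-0.01,0,0],[1,-0.03,-0.01,0,0]]

```text
t: 23.18
eef_pos: [453.4, 221.3, 77.7]
tcp_rot: [-3.084, 0.019, 0.291]
ft_force: [6.1, 5.8, 1.4]
opening: 0.733
```

```bash
python3 - <<'E'
from pnp import *
snap('pics/c35.png',[('side',(155,135,95,95)),('side',(160,160,50,50))])
E
```

```text
[453.4 221.3  77.7] [-3.084  0.019  0.291] [6.1 5.8 1.4] 0.7332200133688631
```

View pics/c35.png

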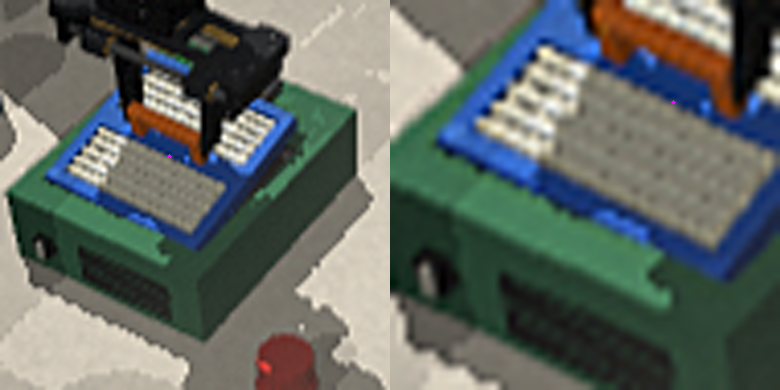

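Emit:
arm_command:
  deltas:
    - [[1,0.03,0.01,-0.03,0],[1,0.02,0.01,-0.05,0]]

```text
t: 23.45
eef_pos: [458.7, 223.4, 70.3]
tcp_rot: [-3.084, 0.018, 0.291]
ft_force: [2.7, 1.5, 0.6]
opening: 0.733
```

Emit:
arm_command:
  deltas:
    - [[1,0.02,0.01,-0.04,0],[1,0.02,0,-0.04,0]]

```text
t: 23.62
eef_pos: [463.4, 224.9, 61.4]
tcp_rot: [-3.084, 0.018, 0.29]
ft_force: [0.6, 2.8, 1.2]
opening: 0.734
```

```bash
python3 - <<'E'
from pnp import *
snap('pics/c36.png',[('side',(155,135,95,95)),('top',(165,150,95,95))])
E
```

```text
[463.4 224.9  61.4] [-3.084  0.018  0.29 ] [0.6 2.8 1.2] 0.7338176078331279
```

View pics/c36.png

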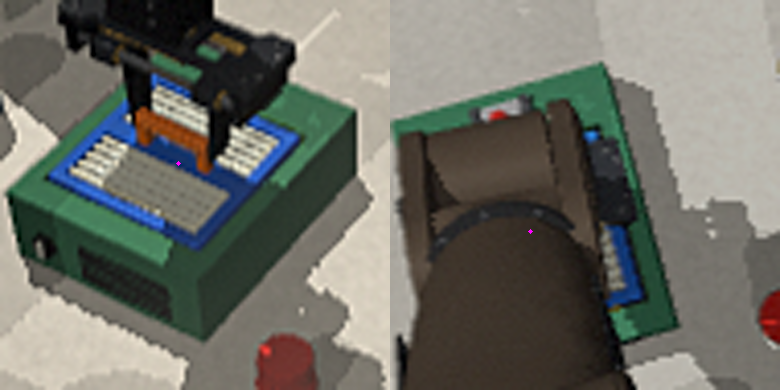

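Emit:
arm_command:
  deltas:
    - [[1,0,0,-0.03,0],[1,0,0,-0.02,0],[0.7,0,0,0,0],[0,0,0,0,0],[0,0,0,0,0],[0,0,0,0,0]]

```text
t: 24.22
eef_pos: [463.7, 225.8, 57.3]
tcp_rot: [-3.083, 0.017, 0.292]
ft_force: [-1.0, 0.3, -0.1]
opening: 0.889
```

```bash
python3 - <<'E'
from pnp import *
snap('pics/c37.png',[('side',(155,135,95,95)),('top',(165,150,95,95))])
E
```

```text
[463.7 225.8  57.3] [-3.083  0.017  0.292] [-1.   0.3 -0.1] 0.8889144977080499
```

View pics/c37.png

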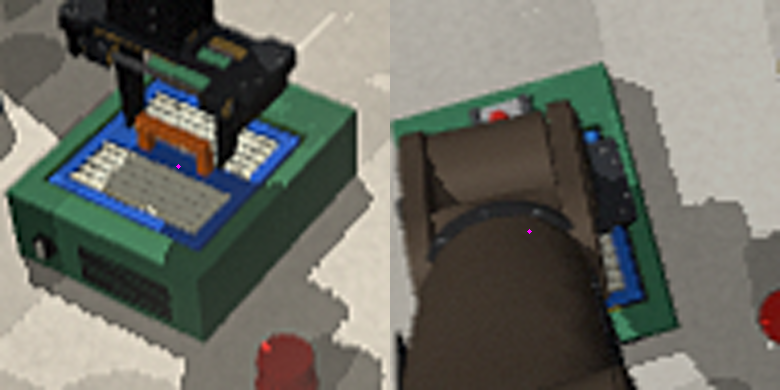

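Emit:
arm_command:
  deltas:
    - [[0,0,0,0,0],[0,0,0,0.1,0],[0,0,0,0.2,0],[0,0,0,0.2,0],[0,0.1,0.02,0.05,0],[0.3,0.25,0.06,0,0],[0.5,0.3,0.08,0,0],[0.5,0.2,0.06,0,0],[0.5,0.07,0.02,0,0],[0.5,0,0,0,0]]

```text
t: 25.15
eef_pos: [557.9, 249.8, 121.3]
tcp_rot: [-3.083, 0.017, 0.291]
ft_force: [-0.2, -0.0, -1.1]
opening: 0.706
```

```bash
python3 - <<'E'
from pnp import *
snap('pics/c38.png',[('side',(155,115,115,115)),('top',(150,140,105,105))])
E
```

```text
[557.9 249.8 121.3] [-3.083  0.017  0.291] [-0.2 -0.  -1.1] 0.706439306091122
```

View pics/c38.png

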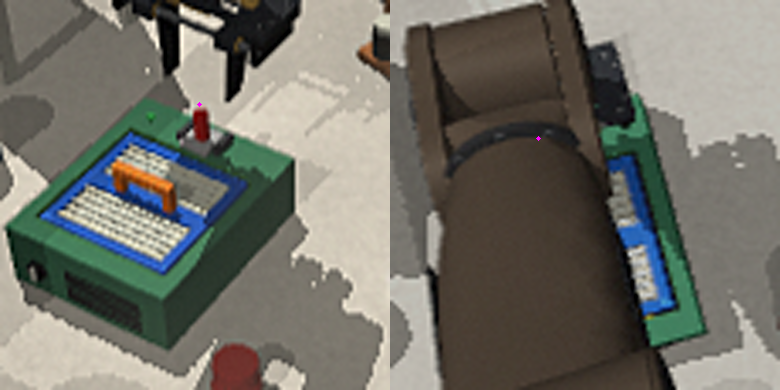

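```bash
python3 - <<'E'
from filt import *
fits('side',[('filter',(105,120,40),(125,255,255),73,(160,145,235,205)),('handle',(5,180,100),(18,255,255),106,(180,155,215,180))])
c=cam('side');save(c,'pics/s39.png');im=cv2.imread('pics/s39.png')
q=np.radians(15.4);bi=np.array([np.cos(q),np.sin(q),0]);bj=np.array([-np.sin(q),np.cos(q),0]);o=np.array([469.2,221.4,0])
t=cv2.resize(im[140:210,160:245],None,fx=9,fy=9,interpolation=cv2.INTER_CUBIC)
for x in(-87,63):
  for y in(-75,75):
    u=np.array(proj(c,o+x*bi+y*bj+[0,0,73]));cv2.circle(t,tuple(int(v) for v in (u+.5-[160,140])*9),3,(255,0,255),-1)
cv2.imwrite('pics/c39.png',cv2.convertScaleAbs(t,alpha=1.3))
E
```

```text
side filter [458.5 218.2] [152.7 154. ] 15.27
side handle [448.8 206.1] [34.4 86.8] 15.37
```

View pics/c39.png

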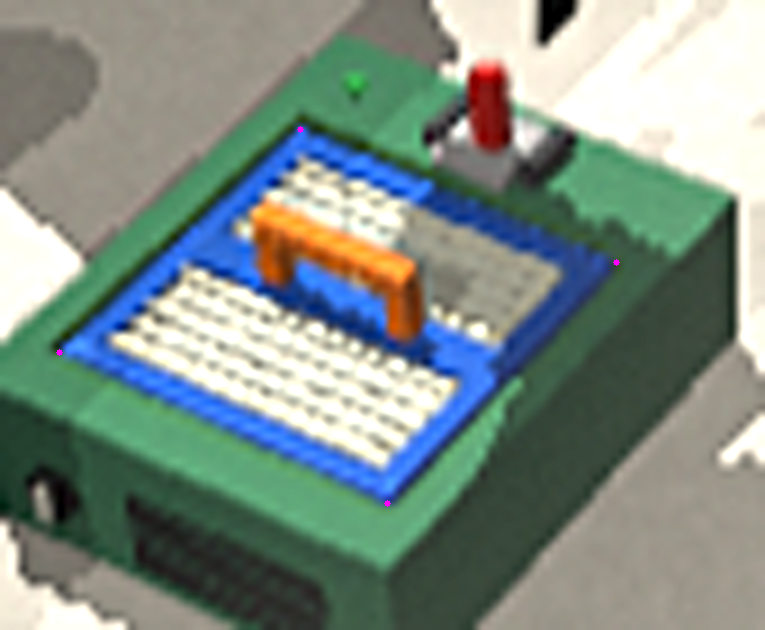

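Emit:
arm_command:
  deltas:
    - [[0.5,0,0,-0.15,0],[0.5,0,0,-0.2,0],[0.5,0,0,-0.15,0],[0.5,0,0,-0.08,0],[0.5,0,0,0,0]]

```text
t: 25.77
eef_pos: [551.7, 248.6, 63.1]
tcp_rot: [-3.083, 0.018, 0.292]
ft_force: [0.8, 0.0, 0.2]
opening: 0.501
```

```bash
python3 - <<'E'
from pnp import *
snap('pics/c40.png',[('side',(175,115,75,75))])
a=cv2.imread('pics/c40.png');cv2.imwrite('pics/c40.png',cv2.resize(a,None,fx=1.4,fy=1.4))
E
```

```text
[551.7 248.6  63.1] [-3.083  0.018  0.292] [0.8 0.  0.2] 0.5014420052060677
```

View pics/c40.png

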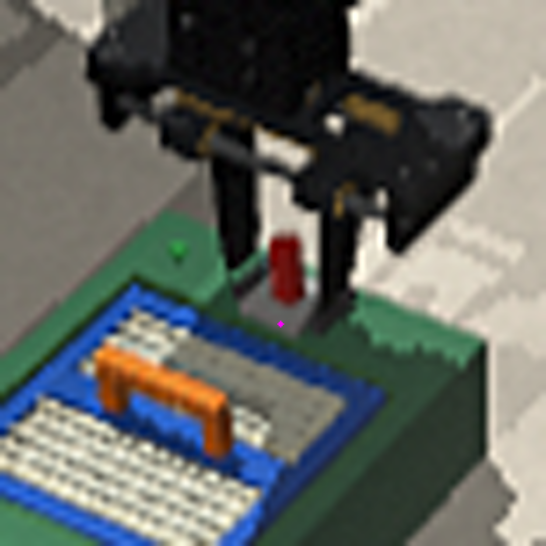

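Emit:
arm_command:
  deltas:
    - [[0.6,0.06,0.01,0,0],[0.8,0,0,0,0],[1,0,0,0,0],[1,0,0,0,0],[1,0,0,0,0],[1,0,0,0,0],[1,0,0,0,0]]

```text
t: 26.4
eef_pos: [559.4, 251.1, 67.6]
tcp_rot: [-3.082, 0.012, 0.292]
ft_force: [2.5, -2.1, -4.3]
opening: 0.165
```

Emit:
arm_command:
  deltas:
    - [[1,-0.04,-0.01,0,0],[1,-0.05,-0.015,0,0],[1,-0.05,-0.015,0,0],[1,-0.05,-0.01,0,0]]

```text
t: 26.73
eef_pos: [540.0, 245.8, 67.6]
tcp_rot: [-3.083, 0.01, 0.293]
ft_force: [2.6, -2.4, -2.6]
opening: 0.162
```

Emit:
arm_command:
  deltas:
    - [[1,-0.04,-0.01,0,0],[1,-0.03,-0.01,0,0],[1,-0.02,-0.005,0,0]]

```text
t: 26.98
eef_pos: [538.7, 245.2, 68.0]
tcp_rot: [-3.083, -0.012, 0.29]
ft_force: [12.5, 6.3, -15.0]
opening: 0.165
```

```bash
python3 - <<'E'
from pnp import *
snap('pics/c41.png',[('side',(175,115,75,75))])
a=cv2.imread('pics/c41.png');cv2.imwrite('pics/c41.png',cv2.resize(a,None,fx=1.4,fy=1.4))
E
```

```text
[538.7 245.2  68. ] [-3.083 -0.012  0.29 ] [ 12.5   6.3 -15. ] 0.16460438710101813
```

View pics/c41.png

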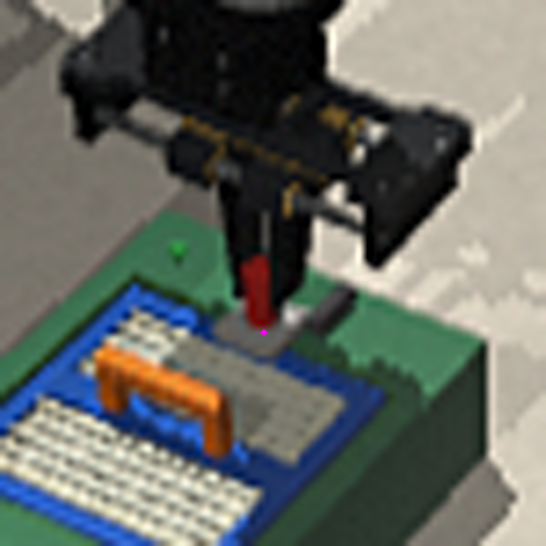

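```bash
python3 - <<'E'
from filt import *
q=np.radians(15.4);bi=np.array([np.cos(q),np.sin(q),0]);bj=np.array([-np.sin(q),np.cos(q),0]);o=np.array([469.2,221.4,0])
def kn(fr,c,box,K=8):
    hsv=cv2.cvtColor(cv2.resize(fr,None,fx=K,fy=K,interpolation=cv2.INTER_CUBIC),cv2.COLOR_RGB2HSV)
    m=cv2.inRange(hsv,(0,150,50),(8,255,255))|cv2.inRange(hsv,(174,150,50),(180,255,255));x0,y0,x1,y1=[v*K for v in box]
    m2=np.zeros_like(m);m2[y0:y1,x0:x1]=m[y0:y1,x0:x1]
    cs,_=cv2.findContours(m2,cv2.RETR_EXTERNAL,cv2.CHAIN_APPROX_NONE);k=max(cs,key=cv2.contourArea)[:,0].astype(float)
    low=k[k[:,1]>k[:,1].max()-2*K].mean(0);top=k[k[:,1]<k[:,1].min()+2*K].mean(0)
    for n,p,z in(('low',[low[0],k[:,1].max()],82),('top',[top[0],k[:,1].min()],116)):
        X=onz(c,p[0]/K-.5,p[1]/K-.5,z)-o;print(n,np.round(np.array(p)/K,1),'box x %.1f y %.1f'%(X@bi,X@bj))
c=cam('side');kn(c['frame'],c,(200,140,225,170))
im=cv2.cvtColor(cv2.imread('pics/s39.png'),cv2.COLOR_BGR2RGB);kn(im,c,(200,140,225,170))
E
```

```text
low [210.9 159.9] box x 63.0 y -1.9
top [210.3 149.9] box x 74.3 y 5.8
low [214.6 156.5] box x 84.9 y -2.9
top [214.1 147.4] box x 92.3 y 2.4
```

```bash
python3 - <<'E'
from filt import *
q=np.radians(15.4);bi=np.array([np.cos(q),np.sin(q),0]);bj=np.array([-np.sin(q),np.cos(q),0]);o=np.array([469.2,221.4,0])
c=cam('side');im=cv2.cvtColor(c['frame'],cv2.COLOR_RGB2BGR);k=16;x0,y0=192,140
t=cv2.resize(im[y0:y0+36,x0:x0+40],None,fx=k,fy=k,interpolation=cv2.INTER_CUBIC);t=cv2.convertScaleAbs(t,alpha=1.5)
for x,col in((47,(255,0,255)),(51,(0,255,255))):
  for y in(-17,17):
    u=np.array(proj(c,o+x*bi+y*bj+[0,0,82]));cv2.circle(t,tuple(int(v) for v in (u+.5-[x0,y0])*k),4,col,-1)
cv2.imwrite('pics/c42.png',t)
E
```

```text
(no output)
```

View pics/c42.png

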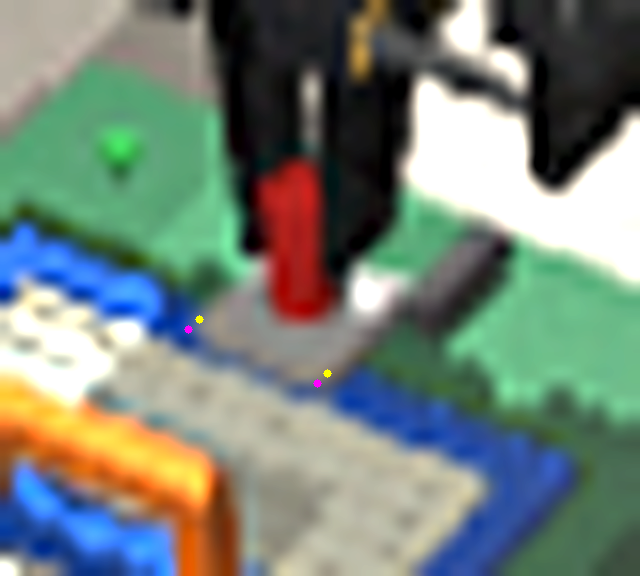

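```bash
python3 - <<'E'
from filt import *
q=np.radians(15.4);bi=np.array([np.cos(q),np.sin(q),0]);bj=np.array([-np.sin(q),np.cos(q),0]);o=np.array([469.2,221.4,0])
c=cam('side');im=cv2.imread('pics/s39.png');k=16;x0,y0=196,136
t=cv2.resize(im[y0:y0+36,x0:x0+40],None,fx=k,fy=k,interpolation=cv2.INTER_CUBIC);t=cv2.convertScaleAbs(t,alpha=1.5)
for x,col in((73,(255,0,255)),(69,(0,255,255)),(67,(255,255,0))):
  for y in(-17,17):
    u=np.array(proj(c,o+x*bi+y*bj+[0,0,82 if x>67 else 75]));cv2.circle(t,tuple(int(v) for v in (u+.5-[x0,y0])*k),4,col,-1)
cv2.imwrite('pics/c43.png',t)
E
```

```text
(no output)
```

View pics/c43.png

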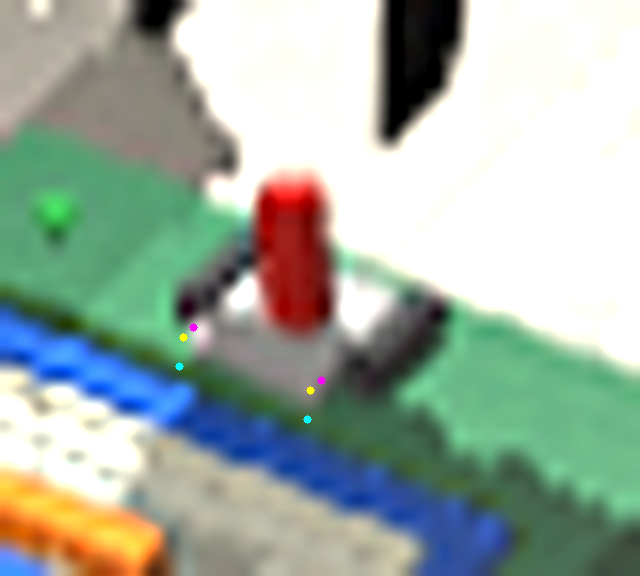

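Emit:
arm_command:
  deltas:
    - [[0.5,0,0,0,0],[0.3,0,0,0,0],[0.3,0,0,0,0],[0.3,0,0,0.1,0],[0.3,0.05,0.02,0.25,0],[0.5,0.2,0.06,0.1,0],[1,0.1,0.03,0,0],[1,0,0,0,0]]

```text
t: 27.85
eef_pos: [571.1, 255.6, 118.6]
tcp_rot: [-3.083, -0.008, 0.29]
ft_force: [-0.1, 0.4, 0.1]
opening: 0.41
```

```bash
cat >> filt.py <<'E'
q=np.radians(15.4);bi=np.array([np.cos(q),np.sin(q),0]);bj=np.array([-np.sin(q),np.cos(q),0]);o=np.array([469.2,221.4,0])
def kn(c,box,K=8):
    hsv=cv2.cvtColor(cv2.resize(c['frame'],None,fx=K,fy=K,interpolation=cv2.INTER_CUBIC),cv2.COLOR_RGB2HSV)
    m=cv2.inRange(hsv,(0,150,50),(8,255,255))|cv2.inRange(hsv,(174,150,50),(180,255,255));x0,y0,x1,y1=[v*K for v in box]
    m2=np.zeros_like(m);m2[y0:y1,x0:x1]=m[y0:y1,x0:x1]
    cs,_=cv2.findContours(m2,cv2.RETR_EXTERNAL,cv2.CHAIN_APPROX_NONE);k=max(cs,key=cv2.contourArea)[:,0].astype(float)
    low=k[k[:,1]>k[:,1].max()-2*K].mean(0);top=k[k[:,1]<k[:,1].min()+2*K].mean(0)
    for n,p,z in(('low',[low[0],k[:,1].max()],82),('top',[top[0],k[:,1].min()],116)):
        X=onz(c,p[0]/K-.5,p[1]/K-.5,z)-o;print(n,np.round(np.array(p)/K,1),'box x %.1f y %.1f'%(X@bi,X@bj))
E
python3 - <<'E'
from filt import *
snap('pics/c44.png',[('side',(155,105,115,115)),('top',(150,130,105,105))])
c=cam('side');kn(c,(200,140,225,170))
E
```

```text
[571.1 255.6 118.6] [-3.083 -0.008  0.29 ] [-0.1  0.4  0.1] 0.41000047529612504
low [210.9 160. ] box x 62.5 y -2.3
top [210.6 150.5] box x 72.1 y 2.9
```

View pics/c44.png

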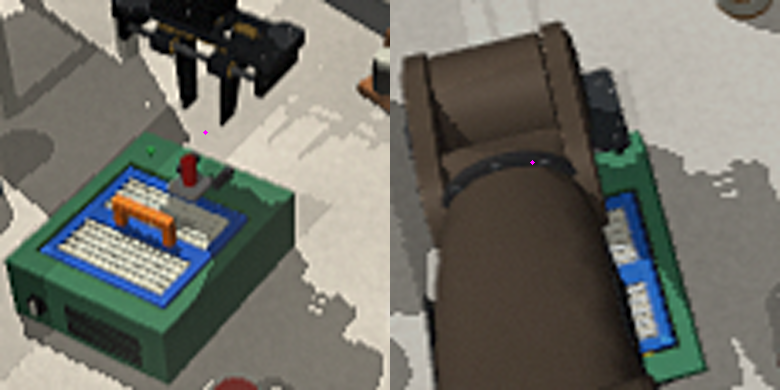

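Emit:
arm_command:
  deltas:
    - [[1,0,-0.02,-0.1,0],[1,0,0,-0.17,0],[1,0,0,-0.15,0],[1,0,0,-0.08,0],[1,0,0,-0.02,0],[1,0,0,0,0]]

```text
t: 28.5
eef_pos: [564.1, 251.1, 60.1]
tcp_rot: [-3.083, -0.0, 0.29]
ft_force: [-0.6, 0.3, -0.6]
opening: 0.007
```

```bash
python3 - <<'E'
from filt import *
snap('pics/c45.png',[('side',(175,115,75,75))])
a=cv2.imread('pics/c45.png');cv2.imwrite('pics/c45.png',cv2.resize(a,None,fx=1.4,fy=1.4))
E
```

```text
[564.1 251.1  60.1] [-3.083 -0.     0.29 ] [-0.6  0.3 -0.6] 0.006860149576041188
```

View pics/c45.png

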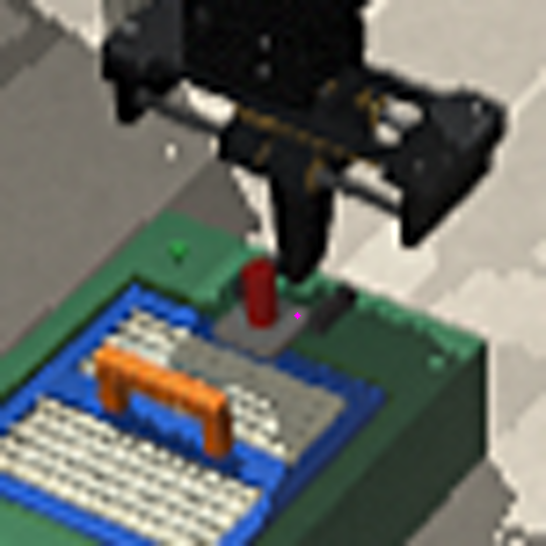

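Emit:
arm_command:
  deltas:
    - [[1,-0.05,-0.015,0,0],[1,-0.04,-0.01,0,0]]

```text
t: 28.72
eef_pos: [555.4, 248.6, 61.0]
tcp_rot: [-3.083, -0.001, 0.29]
ft_force: [-0.0, 0.6, 0.1]
opening: 0.004
```

Emit:
arm_command:
  deltas:
    - [[1,-0.03,-0.01,0,0],[1,-0.03,-0.01,0,0]]

```text
t: 28.88
eef_pos: [549.8, 246.7, 62.2]
tcp_rot: [-3.083, -0.005, 0.29]
ft_force: [15.9, 6.5, -11.2]
opening: 0.006
```

Emit:
arm_command:
  deltas:
    - [[1,-0.03,-0.01,0,0]]

```text
t: 28.97
eef_pos: [549.9, 246.7, 62.9]
tcp_rot: [-3.083, -0.014, 0.289]
ft_force: [22.5, 9.3, -17.8]
opening: 0.002
```

```bash
python3 - <<'E'
from filt import *
snap('pics/c46.png',[('side',(192,135,45,45))])
a=cv2.imread('pics/c46.png');cv2.imwrite('pics/c46.png',cv2.resize(a,None,fx=1.5,fy=1.5))
c=cam('side');kn(c,(200,140,225,170))
E
```

```text
[549.9 246.7  62.9] [-3.083 -0.014  0.289] [ 22.5   9.3 -17.8] 0.00245656372142564
low [210.9 160. ] box x 62.5 y -2.3
top [210.8 150. ] box x 74.6 y 4.1
```

View pics/c46.png

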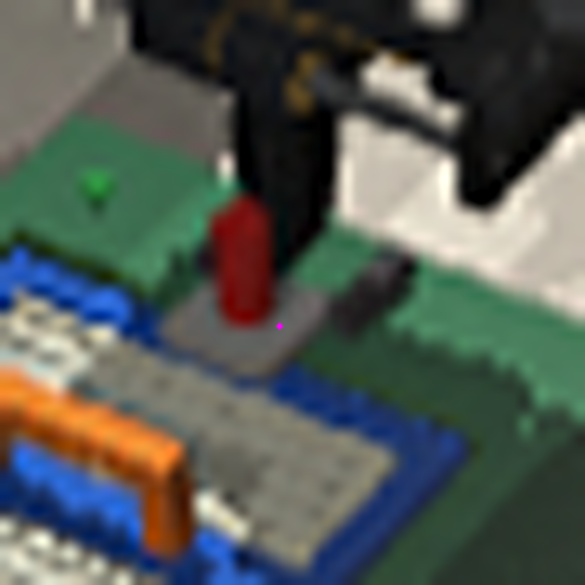

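```bash
python3 - <<'E'
from filt import *
c=cam('side')
for n,u in(('final',(211.9,163.3)),('init',(215.4,160.5))):
    for z in(76,82):
        X=onz(c,*u,z)-o;print(n,z,'x %.1f y %.1f'%(X@bi,X@bj))
c=cam('side');k=16;x0,y0=194,144
t=cv2.resize(cv2.cvtColor(c['frame'],cv2.COLOR_RGB2BGR)[y0:y0+30,x0:x0+36],None,fx=k,fy=k,interpolation=cv2.INTER_CUBIC);t=cv2.convertScaleAbs(t,alpha=1.8)
for x,col in((47,(255,0,255)),(51,(0,255,255))):
  for y,z in((-17,82),(17,82),(-17,76)):
    u=np.array(proj(c,o+x*bi+y*bj+[0,0,z]));cv2.circle(t,tuple(int(v) for v in (u+.5-[x0,y0])*k),3,col,-1)
cv2.imwrite('pics/c47.png',t)
E
```

```text
final 76 x 54.2 y -14.0
final 82 x 48.8 y -18.1
init 76 x 72.8 y -16.1
init 82 x 67.3 y -20.2
```

View pics/c47.png

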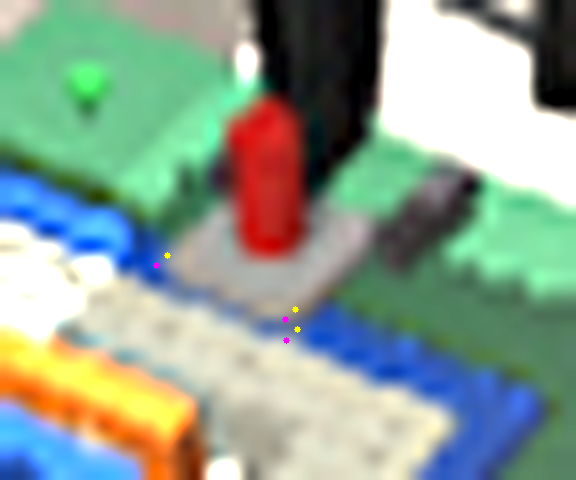

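Emit:
arm_command:
  deltas:
    - [[1,0.1,0.03,0,0],[1,0.05,0,0.25,0],[1,0,0,0.3,0],[1,-0.05,-0.15,0.05,0],[1,-0.1,-0.25,0,0],[1,-0.05,-0.12,0,0],[1,0,0,-0.15,0],[1,0,0,-0.25,0],[1,0,0,-0.15,0],[1,0,0,-0.05,0]]

```text
t: 30.0
eef_pos: [544.5, 194.3, 67.7]
tcp_rot: [-3.084, -0.025, 0.288]
ft_force: [0.1, -0.5, -0.6]
opening: 0.007
```

Emit:
arm_command:
  deltas:
    - [[1,0,0,-0.1,0],[1,0,0,-0.05,0],[1,0,0,-0.02,0]]

```text
t: 30.25
eef_pos: [543.8, 193.8, 49.1]
tcp_rot: [-3.084, -0.024, 0.287]
ft_force: [0.7, 0.3, 0.2]
opening: 0.007
```

Emit:
arm_command:
  deltas:
    - [[1,0,0,-0.02,0],[1,0,0,-0.01,0]]

```text
t: 30.42
eef_pos: [544.0, 193.9, 46.6]
tcp_rot: [-3.084, -0.024, 0.288]
ft_force: [-4.7, -3.1, 15.9]
opening: 0.003
```

Emit:
arm_command:
  deltas:
    - [[1,0,0,0.25,0],[1,0,0,0.3,0],[1,-0.04,0.15,0.05,0],[1,-0.08,0.3,0,0],[1,-0.08,0.3,0,0],[1,-0.05,0.14,-0.1,0],[1,0,0,-0.25,0],[1,0,0,-0.2,0],[1,0,0,-0.05,0]]

```text
t: 31.17
eef_pos: [521.0, 288.9, 55.1]
tcp_rot: [-3.082, -0.039, 0.288]
ft_force: [-0.5, -0.1, 0.1]
opening: 0.006
```

Emit:
arm_command:
  deltas:
    - [[1,-0.03,-0.01,-0.04,0],[1,0,0,-0.03,0]]

```text
t: 31.33
eef_pos: [517.9, 288.1, 48.0]
tcp_rot: [-3.082, -0.039, 0.288]
ft_force: [0.6, -0.3, -0.2]
opening: 0.005
```

Emit:
arm_command:
  deltas:
    - [[1,0,0,-0.02,0],[1,0,0,-0.01,0]]

```text
t: 31.5
eef_pos: [518.3, 288.0, 46.6]
tcp_rot: [-3.082, -0.04, 0.287]
ft_force: [-5.5, 0.4, 9.0]
opening: 0.003
```

Emit:
arm_command:
  deltas:
    - [[1,0,0,0.2,0],[1,0,0,0.35,0],[1,0,-0.2,0.3,0],[1,0,-0.35,0,0],[1,0,-0.4,0,0],[1,0,-0.4,0,0],[1,0,-0.4,0,0],[1,0,-0.4,0,0],[1,0,-0.4,0,0],[1,0,-0.3,0,0],[1,0,-0.15,0,0]]

```text
t: 32.42
eef_pos: [519.8, -23.7, 145.9]
tcp_rot: [-3.087, -0.058, 0.29]
ft_force: [-0.0, 1.2, -0.2]
opening: 0.006
```

```bash
python3 - <<'E'
from filt import *
fits('top',[('knob',(0,150,70),(6,255,255),116,(180,165,215,200)),('filter',(105,120,40),(125,255,255),73,(160,165,240,245)),('handle',(5,180,100),(18,255,255),106,(180,190,225,225))])
c=cam('top');save(c,'pics/t50.png')
a=cv2.imread('pics/t50.png');k=9;x0,y0=165,160
t=cv2.resize(a[y0:y0+65,x0:x0+75],None,fx=k,fy=k,interpolation=cv2.INTER_CUBIC)
for x,y,z in((47,17,82),(47,-17,82),(51,17,82),(51,-17,82)):
    u=np.array(proj(c,o+x*bi+y*bj+[0,0,z]));cv2.circle(t,tuple(int(v) for v in (u+.5-[x0,y0])*k),3,(255,0,255) if x==47 else (0,255,255),-1)
cv2.imwrite('pics/c50.png',t)
print(env.state()['eef_pos'])
E
```

```text
top knob [531.  238.2] [14.3 12.9] 44.96
top filter [457.1 218.7] [153.2 153.6] 15.62
top handle [456.9 218.4] [11.9 69.4] 16.22
[520.04730147 -23.01010024 145.8618605 ]
```

View pics/c50.png

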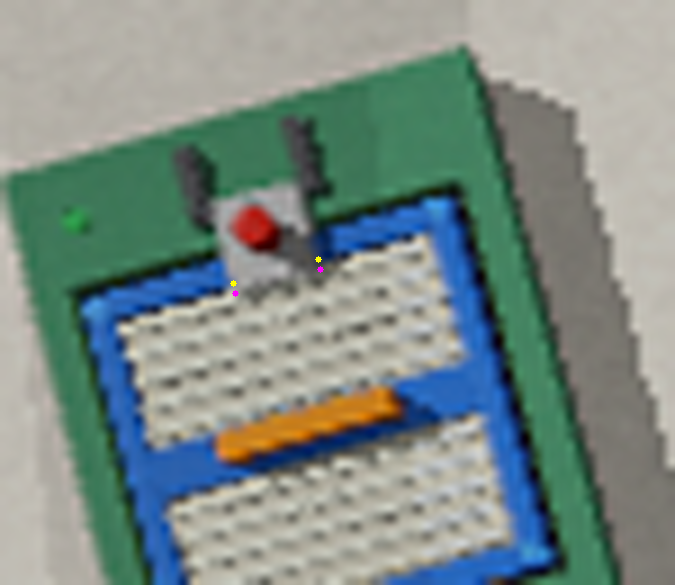

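```bash
python3 - <<'E'
from filt import *
c=cam('top')
xs=np.arange(30,112,1.0);L=[]
for fn in('pics/top0.png','pics/t50.png'):
    im=cv2.imread(fn).astype(np.float32)
    rows=[]
    ys=np.arange(-40,40.1,1.0)
    mp=np.array([[proj(c,o+x*bi+y*bj+[0,0,82]) for x in xs[::-1]] for y in ys[::-1]],np.float32).transpose(1,0,2)
    r=cv2.remap(im,mp[...,0].copy(),mp[...,1].copy(),cv2.INTER_CUBIC)
    L.append(cv2.resize(np.clip(r,0,255).astype(np.uint8),None,fx=4.8,fy=6,interpolation=cv2.INTER_NEAREST))
    for y0,y1 in((10,15),(-2,3)):
        sel=(ys[::-1]>=y0)&(ys[::-1]<=y1)
        p=r[:,sel].mean((1))[::-1]
        print(fn,y0,[(int(x),*[int(v) for v in q]) for x,q in zip(xs,p) if (40<=x<=60 if 't50' in fn else 60<=x<=80)])
cv2.imwrite('pics/c51.png',np.hstack(L))
E
```

```text
pics/top0.png 10 [(60, 14, 13, 11), (61, 16, 17, 11), (62, 20, 26, 13), (63, 25, 36, 15), (64, 31, 45, 19), (65, 35, 51, 22), (66, 36, 53, 24), (67, 43, 57, 33), (68, 62, 73, 55), (69, 91, 99, 87), (70, 121, 124, 119), (71, 147, 148, 149), (72, 163, 161, 167), (73, 167, 164, 171), (74, 161, 160, 165), (75, 156, 156, 158), (76, 154, 154, 156), (77, 154, 153, 155), (78, 154, 153, 154), (79, 154, 153, 153), (80, 156, 155, 154)]
pics/top0.png -2 [(60, 17, 14, 13), (61, 15, 15, 9), (62, 18, 23, 9), (63, 23, 33, 13), (64, 28, 43, 17), (65, 33, 51, 23), (66, 37, 54, 27), (67, 44, 58, 35), (68, 62, 72, 55), (69, 91, 96, 87), (70, 120, 122, 119), (71, 145, 145, 147), (72, 163, 161, 165), (73, 172, 171, 175), (74, 172, 172, 173), (75, 164, 165, 164), (76, 152, 153, 150), (77, 138, 138, 133), (78, 124, 124, 118), (79, 103, 103, 102), (80, 79, 78, 90)]
pics/t50.png 10 [(40, 140, 153, 156), (41, 130, 142, 144), (42, 123, 133, 134), (43, 116, 125, 124), (44, 110, 118, 117), (45, 105, 112, 111), (46, 105, 112, 110), (47, 116, 120, 120), (48, 133, 136, 136), (49, 150, 152, 152), (50, 161, 163, 163), (51, 164, 164, 165), (52, 161, 161, 162), (53, 159, 159, 160), (54, 158, 159, 160), (55, 158, 159, 161), (56, 158, 160, 161), (57, 159, 162, 163), (58, 162, 165, 165), (59, 163, 166, 166), (60, 163, 165, 165)]
pics/t50.png -2 [(40, 142, 158, 160), (41, 135, 149, 150), (42, 128, 140, 141), (43, 119, 129, 129), (44, 106, 115, 114), (45, 95, 103, 102), (46, 94, 99, 98), (47, 104, 107, 107), (48, 126, 126, 128), (49, 149, 149, 151), (50, 166, 165, 167), (51, 175, 174, 175), (52, 176, 175, 175), (53, 169, 168, 167), (54, 157, 157, 156), (55, 145, 145, 143), (56, 134, 134, 132), (57, 117, 116, 120), (58, 91, 91, 105), (59, 60, 61, 85), (60, 29, 30, 66)]
```

View pics/c51.png

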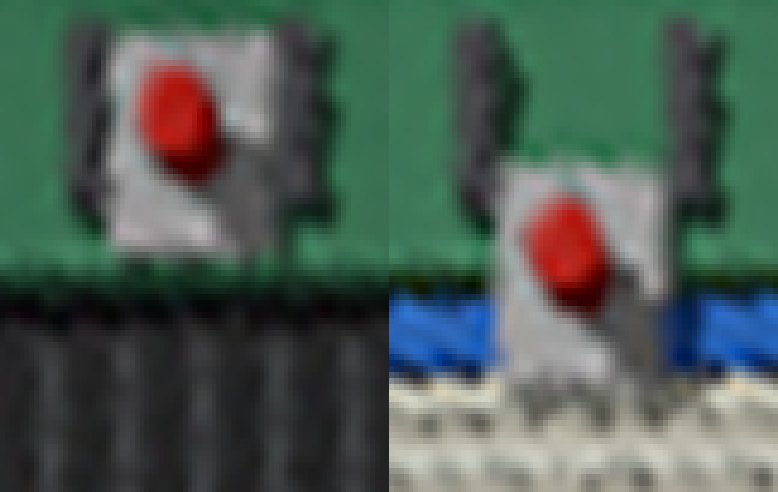

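```bash
python3 - <<'E'
from filt import *
c=cam('top')
a=cv2.imread('pics/top0.png');b=cv2.imread('pics/t50.png')
cv2.imwrite('pics/c52.png',np.hstack([a[70:270,90:430],b[70:270,90:430]]))
sp=[('yel',(22,150,100),(34,255,255),60,(255,150,280,185)),('red',(0,150,70),(6,255,255),60,(250,212,275,245))]
fits('top',sp);print(env.state()['t'],env.state()['ft_force'])
E
```

```text
yel none
red none
32.6667 [-0.33626324  0.22367534  0.44421488]
```

View pics/c52.png

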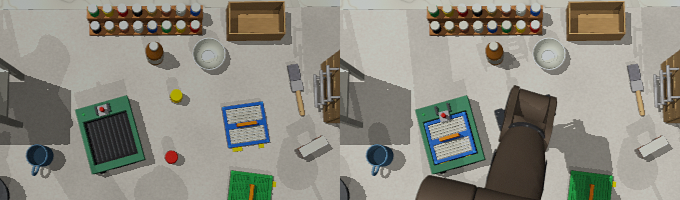

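```bash
python3 - <<'E'
from filt import *
c=cam('side');save(c,'pics/s53.png')
a=cv2.imread('pics/side0.png')[90:360,120:420];b=cv2.imread('pics/s53.png')[90:360,120:420]
cv2.imwrite('pics/c53.png',np.hstack([a,b]))
E
```

```text
(no output)
```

View pics/c53.png

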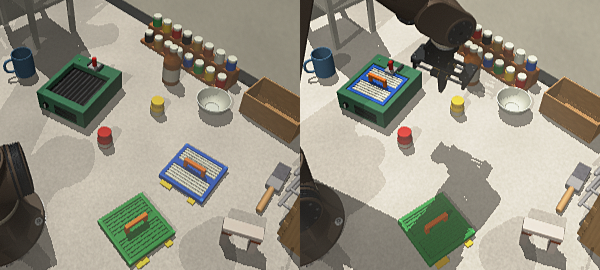

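The filter is flat in its bay with the bolt over it, and nothing else has moved. Red jar at (105,139) versus (405,139) in the side-by-side view, and yellow at (157,105) versus (457,105). Handing in.

```bash
python3 -c "
from cell import env
print(env.job_done())"
```

```text
the job is handed in; nothing more can be done
None
```

The filter is back in the extractor and flat in its bay, with the bolt slid over it as far as it goes. I handed the job in at about 33 s of the 56 s allowed.

**What I did:**
- I gripped the handle bar by its ends and pivoted the filter to about 11° against the box's -y outer wall.
- I then hooked both tongues under the lip with the far edge raised, swung that edge down and let go.
- I gripped the bolt's knob and dragged it in, then pushed again from behind.

**Last checks:**
- **Filter:** The frame outline matches a seated filter in both views. The two far corners touched at the same height (reported z 46.6 mm for both, about 73–74 mm true), so it is level and down.
- **Bolt:** It stopped hard twice at the same place, the second time at about 24 N. The top view puts its tip at about x = 47.7 mm, where fully home is 47 mm. The knob travelled only about 22 mm, not 26. That fits the start picture, where the tip was already about 3.5 mm in. A coarser side-view reading had put the tip 4 mm or more short.
- **Other objects:** The side view shows the jars, bowl, mug, bottle, brush, arch and the green look-alike where they started. The arm hid the jars in the last top view.

**What went wrong:**
- The reported tool position is off by about (-6, -5, +27) mm. Because of this my first grasp missed and pushed the filter about 18 mm across the table before I corrected for it.
- Finding that offset took a touch on the table that reached 64 N at the fingertips.

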